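# Load the vacuum hold-down with quilting templates and switch it on

## Robot

A 7-joint arm with a two-finger parallel gripper is mounted at the origin on the work surface. World frame = base frame: x ahead of the robot, y to its left, z up, the work surface at z = 0. Lengths are in m, angles in degrees, forces in N, time in s.
With the tool pointing down it reaches from about 0.425 to 0.875 m from the base axis. Payload 9.9 kg.
Tool frame: the origin (TCP) lies midway between the tips of the shut fingers; the grasp point (between the pads) lies 19 mm behind it (manip.grasp_offset is the distance from the TCP to the grasp point, in m); z points along the fingers, y is the line along which they close (so a half turn about z gives the same grasp; the last joint's range is limited). The gripper opens to 85 mm and grips with 20 to 120 N. Pads are 22 mm wide; open, the fingers measure 114 mm over their backs; the gripper's body (76 mm by 85 mm) begins 54 mm behind the grasp point. The pads swing forward as they close: fully open they stand 13 mm farther back than shut.
Start: joints at [72.032, 32.985, 1.427, 82.34, -0.859, 64.687, -3.237], TCP at [0.154, -0.657, 0.231] pointing down, gripper open.
Joint ranges: [-157.87, 157.87], [-19.46, 123.44], [-87.15, 90], [11.01, 140.99], [-62.26, 242.26], [9.8, 113.94], [-161.44, 161.44]. Speed limits (degrees/s): [127.2, 127.2, 172.46, 172.46, 180, 180, 180].

## Interface

Orientations are given as a 3x3 rotation matrix whose columns are the frame's x, y, z axes.
In Python, from rig import manip gives the robot as it stands.
- The arm moves only by the tool servo_tool, never from a script. Its argument "series" is a list of rows, each a list of 5 numbers: the opening, from -1 (shut) to 1 (fully open), then the shift along the tool's x, y, z normalised to -1 to 1, where 1 is 0.15 m, then the turn about the tool's z normalised to -1 to 1, where 1 is pi rad. A call has 1 to 12 rows; each row is the pose to reach, as a shift and turn from the pose commanded when the call began, along the tool's axes at that moment, turning the shorter way round; what a row does not reach only later rows make up. A row lasts 1/12 s, in which the tool goes at most 41.7 mm and 7.16 degrees, less where a joint would pass 70% of its speed; a pose out of reach is approached as far as the arm can. A call with a number of a shift or a turn outside -1 to 1 is refused whole. A call with a gripper value outside its range is refused whole. The fingers move at their own pace and stop on an object; the grip force is fixed at half the most. Time passes only in rows, so rows that repeat a pose let the fingers close. It gives the time, the measured TCP pose, the force, the opening and the grip force at its end, in the units of the state.
- manip.read_state(): the state, without advancing time (a new reading comes with each control period).
- manip.get_image(name): name is "scene" or "top" or "wrist"; returns the picture (420x560x3 uint8, red, green, blue); there is no depth.
- manip.camera_info(name): a dict with "mtx" (3x3 intrinsics, pixels), "position" and "rotation" of the camera in the world; the wrist camera has in their place "tool_from_camera" (4x4, takes a point from camera to tool coordinates, whose origin is the TCP and whose axes are the flange's). Camera axes: x right, y down, z forward; pixel columns grow to the right and rows downward; lengths in m; the calibration is good to about 2 mm. A picture is of the moment at which its call begins: read the wrist's pose just before it. camera_info takes no time and is no camera call.
- manip.finish_job(): hands the job in; it is judged then, once.
The state is a dict: "time": time; "joint_pos": joint angles; "joint_velocities": joint speeds; "joint_efforts": joint torques, N m; "ee_pos": TCP position; "eef_rot": TCP orientation; "wrist_force": force on the tool from outside, world axes, zero at the start; "torque": the same for the moment, N m; "finger_gap": opening from 0.0 (shut) to 1.0 (fully open); "gripper_force": force on a finger pad.
Only numpy, scipy, OpenCV 4.12 (cv2) and the standard library are available. Lean on these libraries where they do the work, as an engineer would, in place of code of your own. Each camera call takes 0.05 s, during which the arm holds its last target. There are 200 camera calls.

## Task

Seat every quilting template lying on the cutting mat flat on the hold-down table, both holes over the pair of dowel pins whose spacing matches it. When all are home, flip on (away from the robot) the zone toggle of each station that holds a template (toggles and stations run in the same order from left to right), leaving the toggles of empty stations off; last, press the master lever down until its detent holds it. Leave the cutter and the spool where they are.

Things in the scene. Friction and masses are not known exactly. Their poses are not given: they have to be found in the camera images.
- station1 (a point): first of five stations from the left (+y), 76 mm apart, on the fixed aluminium hold-down table (255 x 380 mm, 15 mm thick, on a 3 mm mat: top 18 mm above z = 0). Point on the table top midway between its two upright dowel pins, 80 mm apart along x (away from the robot; y runs along the row), 8 mm across, 17 high, the top 7 mm tapered. The template of that spacing, seated, has its origin here.
- station2 (a point): second of five stations from the left (+y), 76 mm apart, on the fixed aluminium hold-down table (255 x 380 mm, 15 mm thick, on a 3 mm mat: top 18 mm above z = 0). Point on the table top midway between its two upright dowel pins, 110 mm apart along x (away from the robot; y runs along the row), 8 mm across, 17 high, the top 7 mm tapered. The template of that spacing, seated, has its origin here.
- station3 (a point): third of five stations from the left (+y), 76 mm apart, on the fixed aluminium hold-down table (255 x 380 mm, 15 mm thick, on a 3 mm mat: top 18 mm above z = 0). Point on the table top midway between its two upright dowel pins, 50 mm apart along x (away from the robot; y runs along the row), 8 mm across, 17 high, the top 7 mm tapered. The template of that spacing, seated, has its origin here.
- station4 (a point): fourth of five stations from the left (+y), 76 mm apart, on the fixed aluminium hold-down table (255 x 380 mm, 15 mm thick, on a 3 mm mat: top 18 mm above z = 0). Point on the table top midway between its two upright dowel pins, 95 mm apart along x (away from the robot; y runs along the row), 8 mm across, 17 high, the top 7 mm tapered. The template of that spacing, seated, has its origin here.
- station5 (a point): fifth of five stations from the left (+y), 76 mm apart, on the fixed aluminium hold-down table (255 x 380 mm, 15 mm thick, on a 3 mm mat: top 18 mm above z = 0). Point on the table top midway between its two upright dowel pins, 65 mm apart along x (away from the robot; y runs along the row), 8 mm across, 17 high, the top 7 mm tapered. The template of that spacing, seated, has its origin here.
- template1: white acrylic strip, 110 x 50 x 6 mm, with a 10 mm hole 15 mm in from each end on its centre line (holes 80 mm apart); on its middle a grip bar 14 mm thick (along y), 44 mm long (along x), its top 38 mm over the underside. Origin: centre of the underside; x along the strip, z up. Works either way round (half turn). About 80 g. Absent in some starts.
- template2: white acrylic strip, 140 x 50 x 6 mm, with a 10 mm hole 15 mm in from each end on its centre line (holes 110 mm apart); on its middle a grip bar 14 mm thick (along y), 44 mm long (along x), its top 38 mm over the underside. Origin: centre of the underside; x along the strip, z up. Works either way round (half turn). About 80 g. Absent in some starts.
- template3: white acrylic strip, 80 x 50 x 6 mm, with a 10 mm hole 15 mm in from each end on its centre line (holes 50 mm apart); on its middle a grip bar 14 mm thick (along y), 30 mm long (along x), its top 38 mm over the underside. Origin: centre of the underside; x along the strip, z up. Works either way round (half turn). About 80 g. Absent in some starts.
- template4: white acrylic strip, 125 x 50 x 6 mm, with a 10 mm hole 15 mm in from each end on its centre line (holes 95 mm apart); on its middle a grip bar 14 mm thick (along y), 44 mm long (along x), its top 38 mm over the underside. Origin: centre of the underside; x along the strip, z up. Works either way round (half turn). About 80 g. Absent in some starts.
- template5: white acrylic strip, 95 x 50 x 6 mm, with a 10 mm hole 15 mm in from each end on its centre line (holes 65 mm apart); on its middle a grip bar 14 mm thick (along y), 44 mm long (along x), its top 38 mm over the underside. Origin: centre of the underside; x along the strip, z up. Works either way round (half turn). About 80 g. Absent in some starts.
- toggle1 (a joint): zone toggle of the first station from the left: number 1 from the left. 0 = off (bat leans 0.4 rad towards the robot), 0.8 = on (leans 0.4 rad away from it); stiff (about 1 N at the tip), it stays where it is left, so push it right over to its stop.
- toggle1_tip (a point): top of the ball of toggle 1, 28 mm from its pivot; bat 7 mm thick with a ball 10 mm across. The pivots stand on a housing 20 mm high, 44 mm wide (x), whose top is 38 mm above z = 0, in a row along the table's y, 30 mm apart, 125 mm nearer the robot than the station row; the tips are 64 mm high.
- toggle2 (a joint): zone toggle of the second station from the left: number 2 from the left. 0 = off (bat leans 0.4 rad towards the robot), 0.8 = on (leans 0.4 rad away from it); stiff (about 1 N at the tip), it stays where it is left, so push it right over to its stop.
- toggle2_tip (a point): top of the ball of toggle 2, 28 mm from its pivot; bat 7 mm thick with a ball 10 mm across. The pivots stand on a housing 20 mm high, 44 mm wide (x), whose top is 38 mm above z = 0, in a row along the table's y, 30 mm apart, 125 mm nearer the robot than the station row; the tips are 64 mm high.
- toggle3 (a joint): zone toggle of the third station from the left: number 3 from the left. 0 = off (bat leans 0.4 rad towards the robot), 0.8 = on (leans 0.4 rad away from it); stiff (about 1 N at the tip), it stays where it is left, so push it right over to its stop.
- toggle3_tip (a point): top of the ball of toggle 3, 28 mm from its pivot; bat 7 mm thick with a ball 10 mm across. The pivots stand on a housing 20 mm high, 44 mm wide (x), whose top is 38 mm above z = 0, in a row along the table's y, 30 mm apart, 125 mm nearer the robot than the station row; the tips are 64 mm high.
- toggle4 (a joint): zone toggle of the fourth station from the left: number 4 from the left. 0 = off (bat leans 0.4 rad towards the robot), 0.8 = on (leans 0.4 rad away from it); stiff (about 1 N at the tip), it stays where it is left, so push it right over to its stop.
- toggle4_tip (a point): top of the ball of toggle 4, 28 mm from its pivot; bat 7 mm thick with a ball 10 mm across. The pivots stand on a housing 20 mm high, 44 mm wide (x), whose top is 38 mm above z = 0, in a row along the table's y, 30 mm apart, 125 mm nearer the robot than the station row; the tips are 64 mm high.
- toggle5 (a joint): zone toggle of the fifth station from the left: number 5 from the left. 0 = off (bat leans 0.4 rad towards the robot), 0.8 = on (leans 0.4 rad away from it); stiff (about 1 N at the tip), it stays where it is left, so push it right over to its stop.
- toggle5_tip (a point): top of the ball of toggle 5, 28 mm from its pivot; bat 7 mm thick with a ball 10 mm across. The pivots stand on a housing 20 mm high, 44 mm wide (x), whose top is 38 mm above z = 0, in a row along the table's y, 30 mm apart, 125 mm nearer the robot than the station row; the tips are 64 mm high.
- lever (a joint): master valve lever: 0 = up, its sprung rest (arm raised 0.45 rad from level); 0.5 = fully down on its stop. Pushing takes about 6 N at the pad at first, less further down; past 0.36 a detent pulls it down and holds it at 0.5; let go sooner, it springs up again.
- lever_pad (a point): centre of the top face of the black pad (30 x 40 mm, 14 mm thick) at the free end of the lever, 130 mm from the hinge. The arm runs to the right (-y) from its hinge, which lies along the table's x, 58 mm above z = 0, 20 mm right and 125 mm to the robot's side of the middle station. Going down the pad sinks from about 121 to 58 mm above z = 0 and moves some 16 mm outwards.
- cutter: bystander: yellow rotary cutter, 170 mm long, lying flat beyond the left-hand template places; origin on its underside, 100 mm from the end of its handle
- spool: bystander: thread spool, 36 mm across, 50 mm high, standing; origin under its centre
Things that resemble listed ones, but are neither listed nor needed, are in the scene too. What is shaped like the template2 but pink is not meant.

How it is judged (in metres and radians):
On the way, in this order (a step that is already met when the one before it is completed fails the run):
1. every template present is seated on the pins of its own station (horizontal distance between template1 and station1 below 0.003 m and z of template1 in the frame of station1 between -0.003 and 0.003 m and angle between the x axis of template1 and the x axis of station1, either way round below 0.05 rad and angle between each of template1, template2, template3, template4, template5's own z axis and vertical below 0.05 rad and horizontal distance between template2 and station2 below 0.003 m and z of template2 in the frame of station2 between -0.003 and 0.003 m and angle between the x axis of template2 and the x axis of station2, either way round below 0.05 rad and horizontal distance between template3 and station3 below 0.003 m and z of template3 in the frame of station3 between -0.003 and 0.003 m and angle between the x axis of template3 and the x axis of station3, either way round below 0.05 rad and horizontal distance between template4 and station4 below 0.003 m and z of template4 in the frame of station4 between -0.003 and 0.003 m and angle between the x axis of template4 and the x axis of station4, either way round below 0.05 rad and horizontal distance between template5 and station5 below 0.003 m and z of template5 in the frame of station5 between -0.003 and 0.003 m and angle between the x axis of template5 and the x axis of station5, either way round below 0.05 rad), for 0.2 s.
2. the zone toggle of every loaded station is on (distance between toggle1_tip and template1 below 0.1307 m and distance between toggle2_tip and template2 below 0.1396 m and distance between toggle3_tip and template3 below 0.1616 m and distance between toggle4_tip and template4 below 0.1923 m and distance between toggle5_tip and template5 below 0.2281 m), for 0.2 s.
3. the lever is down in its detent (value of joint lever above 0.45 rad), for 0.2 s.
At the end, for the whole second after the job is handed in: Every template present is at rest flat on its own pins (within 3 mm in plan and height, square and level within 0.05 rad); toggles of loaded stations on, those of empty stations off (below 0.2 rad); lever held down (above 0.45 rad) (all of step 1 and all of step 2 and (value of joint toggle1 below 0.2 rad or (horizontal distance between template1 and station1 below 0.003 m and z of template1 in the frame of station1 between -0.003 and 0.003 m and angle between the x axis of template1 and the x axis of station1, either way round below 0.05 rad and angle between template1's own z axis and vertical below 0.05 rad)) and (value of joint toggle2 below 0.2 rad or (horizontal distance between template2 and station2 below 0.003 m and z of template2 in the frame of station2 between -0.003 and 0.003 m and angle between the x axis of template2 and the x axis of station2, either way round below 0.05 rad and angle between template2's own z axis and vertical below 0.05 rad)) and (value of joint toggle3 below 0.2 rad or (horizontal distance between template3 and station3 below 0.003 m and z of template3 in the frame of station3 between -0.003 and 0.003 m and angle between the x axis of template3 and the x axis of station3, either way round below 0.05 rad and angle between template3's own z axis and vertical below 0.05 rad)) and (value of joint toggle4 below 0.2 rad or (horizontal distance between template4 and station4 below 0.003 m and z of template4 in the frame of station4 between -0.003 and 0.003 m and angle between the x axis of template4 and the x axis of station4, either way round below 0.05 rad and angle between template4's own z axis and vertical below 0.05 rad)) and (value of joint toggle5 below 0.2 rad or (horizontal distance between template5 and station5 below 0.003 m and z of template5 in the frame of station5 between -0.003 and 0.003 m and angle between the x axis of template5 and the x axis of station5, either way round below 0.05 rad and angle between template5's own z axis and vertical below 0.05 rad)) and value of joint lever above 0.45 rad and linear speed of each of template1, template2, template3, template4, template5 below 0.02 m/s); the robot touches nothing.
It fails at once if the cutter is moved more than 3 cm (distance of cutter from where it was at the start of the episode above 0.03 m).
It fails at once if the spool is moved more than 3 cm (distance of spool from where it was at the start of the episode above 0.03 m).
Of template1, template2, template3, template4, template5 only 3 to 4 are there at a start; the rules pass over those that are not, and their reading is None.
At some moment in a run one of template1, template2, template3, template4, template5 may be knocked a few centimetres aside while the robot is not near it.
Once in a run the grip may slacken for a moment while it holds something.
It also fails if it takes over 210 s, if anything falls off the work surface, if the arm or the gripper's body presses on something with over 40 N, if the wrist force passes 120 N, or if a joint passes its speed limit or range.

## Working session

There is one attempt and no reset: what is moved stays moved. The work goes in short steps, Python scripts to look and compute and a tool call to move; the robot and the scene stay as the last step left them, time stands still between calls to the robot, and variables do not carry over. Pictures are saved under pics/ and viewed, at most 14 in all, crops included, and the job is handed in when it is done.

Besides the shell and the picture viewer there is one more tool, called after "Emit:" as name(argument=value, ...), one argument or row to a line, values as JSON. servo_tool: Moves the arm, as the interface text tells. Scaled input: -1 to 1 covers 0.15 m each way for a shift and pi rad each way for a turn. Its arguments: {"type":"object","properties":{"series":{"type":"array"}},"required":["series"]}

```bash
ls; mkdir -p pics; python3 - <<'E'
from rig import manip
import cv2,numpy as np
s=manip.read_state();print({k:np.round(v,3).tolist() for k,v in s.items()})
for n in("top","scene","wrist"):
    cv2.imwrite(f"pics/{n}0.png",manip.get_image(n)[:,:,::-1]);print(n,manip.camera_info(n))
E
```

```text
pics
{'time': 0.0, 'joint_pos': [72.032, 33.03, 1.421, 82.388, -0.86, 64.687, -3.237], 'joint_velocities': [0.02, 0.07, 0.078, 0.1, -0.006, 0.06, 0.031], 'joint_efforts': [0.002, -76.576, 2.251, -28.596, 0.016, 0.013, 0.0], 'ee_pos': [0.154, -0.657, 0.23], 'eef_rot': [[0.974, 0.228, -0.0], [0.228, -0.974, 0.002], [-0.0, -0.002, -1.0]], 'wrist_force': [0.059, -0.5, -0.342], 'torque': [-0.001, -0.022, -0.02], 'gripper_force': 0.0, 'finger_gap': 0.998}
top {'mtx': array([[469.357375  ,   0.        , 272.24330587],
       [  0.        , 469.357375  , 206.19414356],
       [  0.        ,   0.        ,   1.        ]]), 'position': array([0.42708579, 0.14985211, 1.82863691]), 'rotation': array([[ 0.00107366, -0.99746812,  0.07110695],
       [-0.99999176, -0.00134932, -0.00382882],
       [ 0.00391507, -0.07110225, -0.99746135]])}
scene {'mtx': array([[490.40529176,   0.        , 281.73233919],
       [  0.        , 490.40529176, 211.09237854],
       [  0.        ,   0.        ,   1.        ]]), 'position': array([ 1.62709624, -0.08024984,  0.99516172]), 'rotation': array([[ 0.21856812,  0.63150154, -0.7439313 ],
       [ 0.97564152, -0.15606937,  0.15416219],
       [-0.01875123, -0.7595052 , -0.65023091]])}
wrist {'mtx': array([[372.30469789,   0.        , 282.64351864],
       [  0.        , 372.30469789, 208.46974098],
       [  0.        ,   0.        ,   1.        ]]), 'tool_from_camera': array([[ 1.16445349e-03, -9.45289172e-01, -3.26231551e-01,
         8.40915670e-02],
       [ 9.99999247e-01,  9.74733565e-04,  7.45015394e-04,
         3.71548508e-04],
       [-3.86266142e-04, -3.26232173e-01,  9.45289596e-01,
        -1.41729891e-01],
       [ 0.00000000e+00,  0.00000000e+00,  0.00000000e+00,
         1.00000000e+00]])}
```

View pics/top0.png

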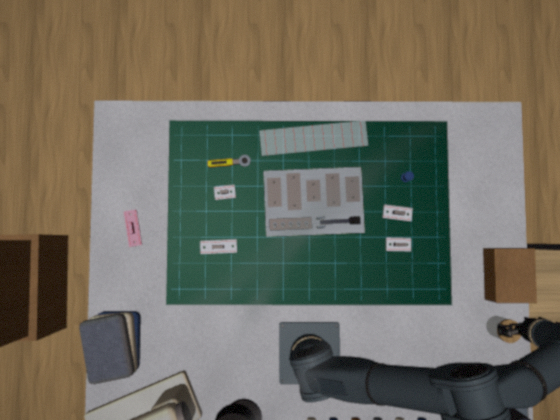

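View pics/scene0.png

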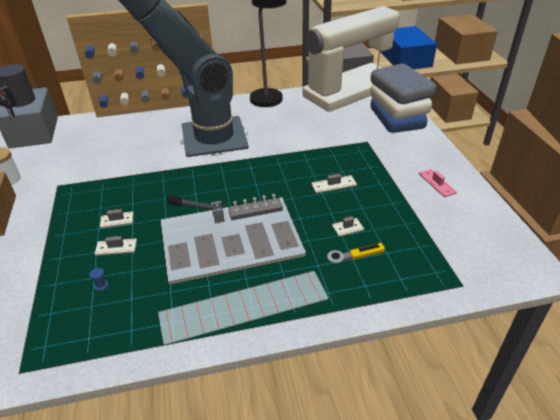

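Top view: white templates at about (225,192), (218,247), (398,212), (398,244). The pink decoy is at (133,228), the cutter at (230,161) and the spool at (407,176). The table spans about (264–364, 168–236), with the toggles on the left of its near edge and the lever pad at (355,220).

```bash
cat > h.py <<'E'
import numpy as np,cv2
from rig import manip
def campose(n,s=None):
    c=manip.camera_info(n)
    if n!="wrist": return c["mtx"],c["position"],c["rotation"]
    s=s or manip.read_state(); T=c["tool_from_camera"];R=np.array(s["eef_rot"])
    return c["mtx"],R@T[:3,3]+np.array(s["ee_pos"]),R@T[:3,:3]
def ray(cam,uv):
    K,p,R=cam;d=R@np.linalg.solve(K,[uv[0],uv[1],1]);return p,d/np.linalg.norm(d)
def onz(cam,uv,z):
    p,d=ray(cam,uv);return p+d*(z-p[2])/d[2]
def proj(cam,P):
    K,p,R=cam;q=K@(R.T@(np.asarray(P)-p));return q[:2]/q[2]
def tri(obs):
    A=np.zeros((3,3));b=np.zeros(3)
    for cam,uv in obs:
        p,d=ray(cam,uv);M=np.eye(3)-np.outer(d,d);A+=M;b+=M@p
    X=np.linalg.solve(A,b)
    return X,[np.linalg.norm(np.cross(ray(c,u)[1],X-ray(c,u)[0])) for c,u in obs]
def snap(n,name=None):
    s=manip.read_state();c=campose(n,s) ;im=manip.get_image(n)
    if name: cv2.imwrite(f"pics/{name}.png",im[:,:,::-1])
    return im,c,s
def yaw(s): R=np.array(s["eef_rot"]);return np.degrees(np.arctan2(R[1,0],R[0,0]))
def plan(X,yawdeg=None,s=None,frm=None):
    """shift in tool axes/0.15 and turn/pi to bring TCP to X and tool x to yaw (mod 180). tool z points down: +turn lowers world yaw"""
    s=s or manip.read_state();R=np.array(s["eef_rot"]);d=R.T@(np.array(X)-np.array(s["ee_pos"]))/.15
    t=0 if yawdeg is None else -((yawdeg-yaw(s)+90)%180-90)/180
    return np.round(d,3),round(t,4)
E
python3 - <<'E'
from h import *
im=cv2.imread("pics/top0.png");cam=campose("top")
hsv=cv2.cvtColor(im,cv2.COLOR_BGR2HSV)
m=((hsv[...,1]<60)&(hsv[...,2]>130)).astype(np.uint8);m[:,:172]=0;m[:124]=0;m[300:]=0;m[:,446:]=0
m=cv2.morphologyEx(m,cv2.MORPH_CLOSE,np.ones((5,5)))
for c in cv2.findContours(m,0,1)[0]:
    if cv2.contourArea(c)<60: continue
    r=cv2.minAreaRect(c);b=[onz(cam,p,.009) for p in cv2.boxPoints(r)]
    e=sorted([np.linalg.norm(b[i]-b[i+1]) for i in (0,1)])
    v=max(b[1]-b[0],b[2]-b[1],key=np.linalg.norm)
    print(np.round(r[0],1),"ctr",np.round(np.mean(b,0)[:2],3),"size",np.round(e,3),"yaw",round(np.degrees(np.arctan2(v[1],v[0])),1))
for n,p,z in(("cutter",(230,161),.01),("spool",(407,176),.05),("pad",(355,220),.12),("table",(314,202),.018)):print(n,np.round(onz(cam,p,z),3))
E
```

```text
[218.1 246.3] ctr [0.401 0.352] size [0.052 0.141] yaw -87.6
[398.  243.5] ctr [ 0.413 -0.344] size [0.05  0.093] yaw -89.9
[397.4 212.6] ctr [ 0.532 -0.344] size [0.049 0.111] yaw -97.1
[224.1 191.7] ctr [0.613 0.33 ] size [0.051 0.081] yaw -83.5
[313.5 201.5] ctr [ 0.576 -0.018] size [0.254 0.381] yaw -87.4
[313.  137.6] ctr [ 0.827 -0.017] size [0.094 0.414] yaw -84.4
cutter [0.734 0.308 0.01 ]
spool [ 0.67  -0.372  0.05 ]
pad [ 0.499 -0.158  0.12 ]
table [ 0.573 -0.019  0.018]
```

```bash
python3 - <<'E'
import cv2
im=cv2.imread("pics/top0.png")[140:270,190:430];cv2.imwrite("pics/c1.png",cv2.resize(im,None,fx=3.3,fy=3.3,interpolation=2))
E
```

```text
(no output)
```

View pics/c1.png

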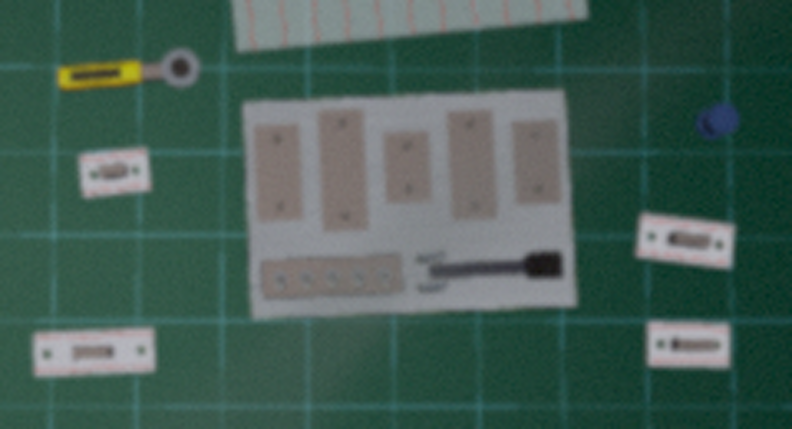

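Emit:
servo_tool(
  series=[
    [1,0.965,-0.865,-0.117,0],
    [1,0.965,-0.865,-0.117,0],
    [1,0.965,-0.865,-0.117,0],
    [1,0.965,-0.865,-0.117,0],
    [1,0.965,-0.865,-0.117,0],
    [1,0.965,-0.865,-0.117,0],
  ],
)

```text
time: 0.65
ee_pos: [0.2703, -0.4926, 0.2495]
eef_rot: [[0.972, 0.236, 0.003], [0.236, -0.972, 0.002], [0.003, -0.001, -1.0]]
wrist_force: [0.2, 0.1, 0.5]
finger_gap: 1.002
gripper_force: 0.0
```

Emit:
servo_tool(
  series=[
    [1,0.965,-0.865,-0.117,0],
    [1,0.965,-0.865,-0.117,0],
    [1,0.965,-0.865,-0.117,0],
    [1,0.965,-0.865,-0.117,0],
    [1,0.965,-0.865,-0.117,0],
    [1,0.965,-0.865,-0.117,0],
  ],
)

```text
time: 1.15
ee_pos: [0.3808, -0.3332, 0.267]
eef_rot: [[0.972, 0.236, 0.003], [0.236, -0.972, 0.002], [0.003, -0.001, -1.0]]
wrist_force: [-0.1, 0.1, -1.1]
finger_gap: 0.996
gripper_force: 0.0
```

Emit:
servo_tool(
  series=[
    [1,0.965,-0.865,-0.117,0],
    [1,0.965,-0.865,-0.117,0],
    [1,0.965,-0.865,-0.117,0],
    [1,0.965,-0.865,-0.117,0],
    [1,0.965,-0.865,-0.117,0],
    [1,0.965,-0.865,-0.117,0],
  ],
)

```text
time: 1.65
ee_pos: [0.4916, -0.1734, 0.2843]
eef_rot: [[0.972, 0.236, 0.002], [0.236, -0.972, 0.003], [0.003, -0.002, -1.0]]
wrist_force: [-1.1, -0.2, 0.5]
finger_gap: 0.998
gripper_force: 0.0
```

Emit:
servo_tool(
  series=[
    [1,0.965,-0.865,-0.117,0.06],
    [1,0.965,-0.865,-0.117,0.06],
    [1,0.965,-0.865,-0.117,0.06],
    [1,0.965,-0.865,-0.117,0.06],
    [1,0.965,-0.865,-0.117,0.06],
    [1,0.965,-0.865,-0.117,0.06],
    [1,0.965,-0.865,-0.117,0.06],
    [1,0.965,-0.865,-0.117,0.06],
  ],
)

```text
time: 2.32
ee_pos: [0.5989, -0.0215, 0.301]
eef_rot: [[0.999, 0.04, -0.001], [0.04, -0.999, -0.001], [-0.001, 0.001, -1.0]]
wrist_force: [0.2, -0.1, 0.5]
finger_gap: 0.999
gripper_force: 0.0
```

```bash
python3 - <<'E'
from h import *
im,c,s=snap("wrist","w1");print(np.round(s["ee_pos"],4),yaw(s),s["joint_pos"],s["time"])
E
```

```text
[ 0.5989 -0.0215  0.301 ] 2.310767752937768 [  2.94557266  23.56735287  -8.25710629  87.82132949   3.58012579
  68.93943938 -93.61256251] 2.3167
```

View pics/w1.png

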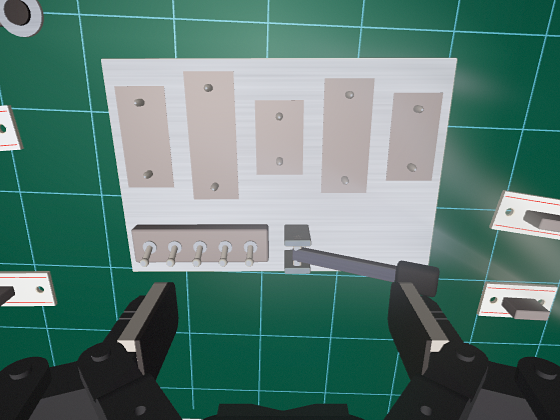

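The wrist view shows five plates with grey pin pairs: (139,102)/(148,174), (208,88)/(214,186), (279,117)/(279,161), (350,95)/(345,180) and (418,109)/(411,167). The toggles are at about (148–250,248), all off, and the lever pad is at (417,278). I'll take a second view from a shifted pose.

Emit:
servo_tool(
  series=[
    [1,-0.2,0.5,0.3,0],
    [1,-0.2,0.5,0.3,0],
    [1,-0.2,0.5,0.3,0],
    [1,-0.2,0.5,0.3,0],
    [1,-0.2,0.5,0.3,0],
  ],
)

```text
time: 2.78
ee_pos: [0.5716, -0.0983, 0.2566]
eef_rot: [[0.999, 0.037, -0.001], [0.037, -0.999, -0.0], [-0.001, 0.0, -1.0]]
wrist_force: [1.1, 0.2, 0.1]
finger_gap: 1.001
gripper_force: 0.0
```

```bash
cat > st.py <<'E'
from h import *
import pickle
def save(name): 
    im,c,s=snap("wrist",name);pickle.dump((c,s["ee_pos"]),open(f"pics/{name}.pkl","wb"));return im,c,s
E
python3 - <<'E'
from st import *
im,c,s=save("w2")
s1=dict(ee_pos=[.5989,-.0215,.301],eef_rot=[[.9992,.0403,-.001],[.0403,-.9992,-.001],[-.001,.001,-1]])
c1=campose("wrist",s1);pickle.dump((c1,s1["ee_pos"]),open("pics/w1.pkl","wb"))
rough=[(139,102),(148,174),(208,88),(214,186),(279,117),(279,161),(350,95),(345,180),(418,109),(411,167)]
def blob(bgr,uv,r=11):
    u,v=map(int,np.round(uv));p=bgr[v-r:v+r+1,u-r:u+r+1].astype(float)
    med=np.median(p.reshape(-1,3),0);d=np.abs((p-p.mean(2,keepdims=True))-(med-med.mean())).sum(2)+.4*np.abs(p.mean(2)-med.mean())
    m=(d>16).astype(np.uint8)
    m=cv2.morphologyEx(m,cv2.MORPH_OPEN,np.ones((2,2)))
    n,l,st,ce=cv2.connectedComponentsWithStats(m)
    i=1+np.argmin([np.hypot(*(ce[k]-r))-.08*st[k,4] for k in range(1,n)])
    return ce[i]+[u-r,v-r],st[i]
A=cv2.imread("pics/w1.png");B=cv2.imread("pics/w2.png")
big=[]
for uv in rough:
    P=onz(c1,uv,.0265);g=proj(c,P)
    a,sa=blob(A,uv);b,sb=blob(B,g,13)
    X,e=tri([(c1,a),(c,b)])
    print(np.round(a,1),sa[2:],np.round(b,1),sb[2:],"tri",np.round(X,4),"res",np.round(e[0],4),"z-plane",np.round(onz(c1,a,.0265)[:2],4),np.round(onz(c,b,.0265)[:2],4))
cv2.imwrite("pics/w2b.png",B)
E
```

```text
[140.2 103.3] [11  8 67] [39.1 73.5] [ 16  10 116] tri [0.6525 0.134  0.0247] res 0.0 z-plane [0.6527 0.1333] [0.6525 0.1329]
[149.2 175.1] [ 9  9 58] [ 56.4 157.3] [15  9 95] tri [0.5729 0.1304 0.0247] res 0.0001 z-plane [0.5734 0.1297] [0.5732 0.1293]
[209.   88.5] [ 9  8 60] [117.1  56. ] [13  9 98] tri [0.6708 0.0597 0.0227] res 0.0 z-plane [0.671 0.059] [0.6706 0.0582]
[216. 187.] [ 7  8 40] [133.2 171.2] [11  9 76] tri [0.5618 0.0536 0.0255] res 0.0003 z-plane [0.5624 0.0533] [0.5618 0.0533]
[280.1 117. ] [ 7  7 40] [200.7  89.2] [10  9 74] tri [ 0.6443 -0.0177  0.0242] res 0.0001 z-plane [ 0.6446 -0.0177] [ 0.6443 -0.0182]
[281.6 160.4] [ 5  7 20] [205.2 141.7] [ 9  9 60] tri [ 0.5955 -0.0211  0.0259] res 0.001 z-plane [ 0.5967 -0.0213] [ 0.5947 -0.021 ]
[350.8  96.9] [ 8  6 26] [279.9  64.3] [ 8  9 51] tri [ 0.669  -0.0925  0.0276] res 0.0003 z-plane [ 0.6687 -0.0926] [ 0.6693 -0.0926]
[346.  177.9] [ 5  3 10] [281.8 162.4] [ 6  9 25] tri [ 0.5753 -0.0983  0.0144] res 0.0011 z-plane [ 0.5794 -0.0962] [ 0.5767 -0.098 ]
[416.2 110.3] [ 4  5 14] [359.4  81.7] [10  6 38] tri [ 0.6567 -0.1721  0.0065] res 0.0002 z-plane [ 0.6577 -0.1649] [ 0.6569 -0.1683]
[409.9 165.9] [ 5  5 14] [354.3 146.7] [ 6  8 25] tri [ 0.5933 -0.1726  0.0124] res 0.0002 z-plane [ 0.5964 -0.1675] [ 0.5954 -0.1697]
```

View pics/w2.png

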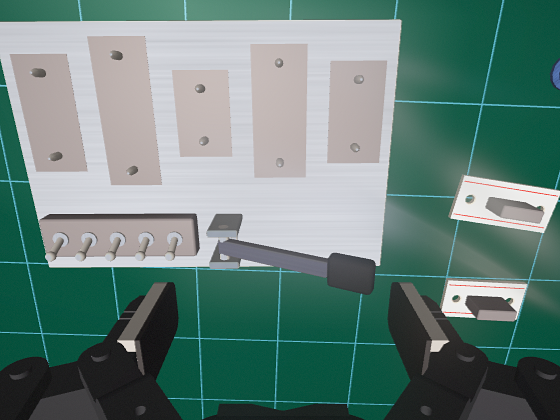

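This second view shows the pins again, with T1's strip at (505,203), T5's at (484,300), the pad at (352,272) and the toggles at (58–175,242).

```bash
cat >> st.py <<'E'
def strips(im_bgr,cam,z=.009,minA=1500):
    h=cv2.cvtColor(im_bgr,cv2.COLOR_BGR2HSV);b,g,r=[im_bgr[...,i].astype(int) for i in range(3)]
    m=((r>125)&(r>g-8)).astype(np.uint8)
    m=cv2.morphologyEx(m,cv2.MORPH_OPEN,np.ones((3,3)))
    out=[]
    for c in cv2.findContours(m,0,1)[0]:
        if cv2.contourArea(c)<minA: continue
        x,y,w,hh=cv2.boundingRect(c)
        P=np.array([onz(cam,p,z)[:2] for p in c[:,0,:].astype(float)],np.float32)
        rr=cv2.minAreaRect(P*1000);bx=cv2.boxPoints(rr)/1000
        v=max(bx[1]-bx[0],bx[2]-bx[1],key=np.linalg.norm)
        d=np.round(sorted(rr[1]),1)
        if 40<d[0]<60 and d[1]<150: out.append((np.array(rr[0])/1000,d,np.degrees(np.arctan2(v[1],v[0]))%180,(x,y,w,hh)))
    return out
E
python3 - <<'E'
from st import *
from scipy.optimize import least_squares
Q=np.array([[.6525,.134],[.5729,.1304],[.6708,.0597],[.5618,.0536],[.6443,-.0177],[.5955,-.0211],[.669,-.0925]])
sp=[80,110,50,95,65];L=np.array([[sg*sp[i]/2e3,(2-i)*.076] for i in range(5) for sg in(1,-1)])
def T(p,l):c,s=np.cos(p[2]),np.sin(p[2]);return l@np.array([[c,s],[-s,c]])+p[:2]
f=least_squares(lambda p:(T(p,L[:7])-Q).ravel(),[.62,-.02,.04],loss="soft_l1",f_scale=.001)
p=f.x;print("table",p,np.degrees(p[2]),"res mm",np.round((T(p,L[:7])-Q)*1e3,1).tolist())
ctr=T(p,np.array([[0,(2-i)*.076] for i in range(5)]));print("stations",np.round(ctr,4).tolist())
pickle.dump((p,ctr),open("pics/table.pkl","wb"))
for n in("w1","w2"):
    c,_=pickle.load(open(f"pics/{n}.pkl","rb"));B=cv2.imread(f"pics/{n}.png")
    print(n,"pins pred",np.round([proj(c,[*q,.0265]) for q in T(p,L)[6:]],0).tolist())
    for o in strips(B,c): print(np.round(o[0],4),o[1],round(o[2],1),o[3])
E
```

```text
table [ 0.61959432 -0.01935066  0.045869  ] 2.6281002260503272 res mm [[0.1, 0.3], [-0.2, 0.3], [0.3, -0.6], [-0.6, 0.4], [0.3, -0.5], [-0.9, 0.6], [1.5, -0.6]]
stations [[0.6126, 0.1325], [0.6161, 0.0566], [0.6196, -0.0194], [0.6231, -0.0953], [0.6266, -0.1712]]
w1 pins pred [[351.0, 95.0], [347.0, 181.0], [421.0, 109.0], [414.0, 168.0]]
[ 0.4152 -0.3451] [52.8 97.6] 88.9 (477, 282, 80, 35)
[ 0.5373 -0.3336] [49.9 93.8] 82.9 (490, 191, 70, 48)
w2 pins pred [[280.0, 63.0], [281.0, 163.0], [361.0, 79.0], [357.0, 148.0]]
[ 0.4138 -0.3457] [54.9 97.3] 89.0 (440, 278, 86, 43)
[ 0.5357 -0.3441] [ 50.7 112.4] 82.8 (449, 175, 111, 58)
```

Emit:
servo_tool(
  series=[
    [1,-0.1,0.16,0.05,-0.04],
    [1,-0.2,0.32,0.1,-0.08],
    [1,-0.3,0.5,0.15,-0.12],
    [1,-0.4,0.65,0.2,-0.16],
    [1,-0.55,0.8,0.3,-0.2],
    [1,-0.55,0.8,0.3,-0.24],
    [1,-0.55,0.8,0.3,-0.28],
    [1,-0.55,0.8,0.3,-0.32],
    [1,-0.55,0.8,0.3,-0.36],
    [1,-0.55,0.8,0.3,-0.4],
    [1,-0.55,0.8,0.3,-0.44],
    [1,-0.55,0.8,0.3,-0.477],
  ],
)

```text
time: 3.83
ee_pos: [0.4959, -0.2188, 0.2123]
eef_rot: [[0.024, 1.0, 0.002], [1.0, -0.024, -0.0], [-0.0, 0.002, -1.0]]
wrist_force: [0.1, -0.6, 0.3]
finger_gap: 0.999
gripper_force: 0.0
```

Emit:
servo_tool(
  series=[
    [1,-0.83,-0.53,0.41,-0.006],
    [1,-0.83,-0.53,0.41,-0.006],
    [1,-0.83,-0.53,0.41,-0.006],
    [1,-0.83,-0.53,0.41,-0.006],
    [1,-0.83,-0.53,0.41,-0.006],
    [1,-0.83,-0.53,0.41,-0.006],
    [1,-0.83,-0.53,0.41,-0.006],
  ],
)

```text
time: 4.42
ee_pos: [0.4129, -0.3409, 0.1507]
eef_rot: [[0.011, 1.0, 0.002], [1.0, -0.011, -0.0], [0.0, 0.002, -1.0]]
wrist_force: [0.2, -0.6, -0.7]
finger_gap: 1.003
gripper_force: 0.0
```

```bash
cat >> st.py <<'E'
def bartop(im_bgr,cam,ctr,yawd,z=.041):
    pass
E
python3 - <<'E'
from st import *
im,c,s=save("w3");print(np.round(s["ee_pos"],4),yaw(s),np.round(s["joint_pos"],1))
for o in strips(im[:,:,::-1],c): print(np.round(o[0],4),o[1],round(o[2],1),o[3])
print("expected bar top px",proj(c,[.4145,-.3455,.041]))
E
```

```text
[ 0.4129 -0.3409  0.1507] 89.34416583870376 [ 52.2  27.8 -25.7 108.9  16.1  46.7  17.3]
[ 0.4129 -0.3465] [49.6 94.6] 88.9 (251, 139, 65, 114)
[ 0.5343 -0.3451] [ 50.1 109.6] 83.0 (391, 122, 94, 138)
expected bar top px [284.50395819 210.48349993]
```

View pics/w3.png

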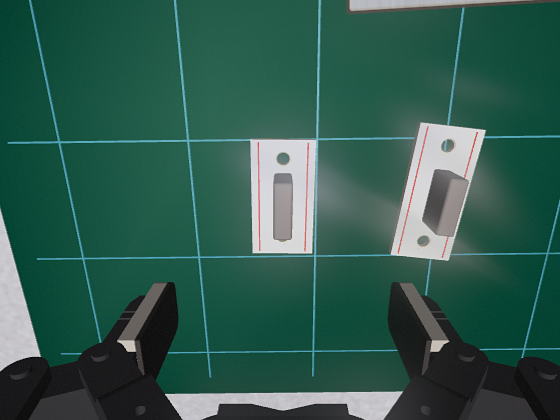

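T5's strip is centred at about (283,196) with its bar upright. T1 is at (438,191), tilted by 7 degrees. Next I'll check the heights from two views.

```bash
python3 - <<'E'
from st import *
def hole(n,uv,r=7):
    c,_=pickle.load(open(f"pics/{n}.pkl","rb"));g=cv2.cvtColor(cv2.imread(f"pics/{n}.png"),6);u,v=uv
    m=(g[v-r:v+r+1,u-r:u+r+1]<130);y,x=np.nonzero(m);return c,(x.mean()+u-r,y.mean()+v-r)
for a,b in(((456,297),(283,158)),((471,199),(448,146))):
    X,e=tri([hole("w2",a),hole("w3",b)]);print("hole",np.round(X,4),np.round(e[0],4))
# bar top far-left corner pairs (by eye): T1 bar
c2=pickle.load(open("pics/w2.pkl","rb"))[0];c3=pickle.load(open("pics/w3.pkl","rb"))[0]
for a,b in(((497,199),(440,169)),((540,208),(431,227))): X,e=tri([(c2,a),(c3,b)]);print("bar",np.round(X,4),np.round(e[0],4))
print(plan([.4129,-.3465,.014],88.9))
E
```

```text
hole [ 0.4139 -0.3151  0.0058] 0.0005
hole [ 0.5403 -0.3054  0.0068] 0.0002
bar [ 0.5394 -0.3293  0.0088] 0.006
bar [ 0.5341 -0.3742  0.0165] 0.0049
(array([-0.04 , -0.004,  0.912]), np.float64(0.0029))
```

Emit:
servo_tool(
  series=[
    [1,-0.04,0,0.25,0],
    [1,-0.04,0,0.5,0],
    [1,-0.04,0,0.7,0],
    [1,-0.04,0,0.85,0],
    [1,-0.04,0,0.912,0],
    [1,-0.04,0,0.912,0],
    [-1,-0.04,0,0.912,0],
    [-1,-0.04,0,0.912,0],
    [-1,-0.04,0,0.912,0],
    [-1,-0.04,0,0.912,0],
    [-1,-0.04,0,0.912,0],
    [-1,-0.04,0,0.912,0],
  ],
)

```text
time: 5.47
ee_pos: [0.4118, -0.3478, 0.0139]
eef_rot: [[0.012, 1.0, 0.001], [1.0, -0.012, -0.001], [-0.001, 0.001, -1.0]]
wrist_force: [-7.0, 5.3, 33.4]
finger_gap: 0.154
gripper_force: 59.4
```

Emit:
servo_tool(
  series=[
    [-1,0,0,0,0],
    [-1,0,0,0,0],
    [-1,0,0,0,0],
  ],
)

```text
time: 5.72
ee_pos: [0.4119, -0.3479, 0.014]
eef_rot: [[0.012, 1.0, 0.001], [1.0, -0.012, -0.001], [-0.001, 0.001, -1.0]]
wrist_force: [-0.8, -0.2, 7.4]
finger_gap: 0.151
gripper_force: 59.5
```

Emit:
servo_tool(
  series=[
    [-1,0,0,-0.2,0],
    [-1,0,0,-0.4,0],
    [-1,0.05,0.1,-0.6,0.04],
    [-1,0.1,0.25,-0.8,0.08],
    [-1,0.2,0.4,-0.97,0.12],
    [-1,0.3,0.55,-0.97,0.16],
    [-1,0.4,0.7,-0.97,0.2],
    [-1,0.5,0.9,-0.97,0.24],
    [-1,0.5,0.9,-0.97,0.28],
    [-1,0.5,0.9,-0.97,0.32],
    [-1,0.5,0.9,-0.97,0.36],
    [-1,0.5,0.9,-0.97,0.4],
  ],
)

```text
time: 6.72
ee_pos: [0.5474, -0.2738, 0.1586]
eef_rot: [[0.954, 0.298, -0.0], [0.298, -0.954, 0.0], [-0.0, -0.0, -1.0]]
wrist_force: [-0.7, 0.9, -0.7]
finger_gap: 0.152
gripper_force: 58.7
```

```bash
python3 - <<'E'
from st import *
s=manip.read_state();print(s["ee_pos"],yaw(s),s["finger_gap"],s["gripper_force"]);print(plan([.6266,-.1712,.16],2.6,s))
E
```

```text
[ 0.54735208 -0.27377072  0.15857819] 17.358943625600972 0.15224164346566985 58.66816163063049
(array([ 0.708, -0.495, -0.01 ]), np.float64(0.082))
```

Emit:
servo_tool(
  series=[
    [-1,0.2,-0.15,0,0.03],
    [-1,0.4,-0.3,0,0.06],
    [-1,0.6,-0.4,0,0.082],
    [-1,0.708,-0.495,0,0.082],
    [-1,0.708,-0.495,0,0.082],
    [-1,0.708,-0.495,0,0.082],
    [-1,0.708,-0.495,0,0.082],
  ],
)

```text
time: 7.3
ee_pos: [0.6254, -0.172, 0.1585]
eef_rot: [[0.999, 0.051, -0.001], [0.051, -0.999, -0.001], [-0.001, 0.001, -1.0]]
wrist_force: [-0.5, -0.4, -1.0]
finger_gap: 0.158
gripper_force: 40.0
```

```bash
python3 - <<'E'
from st import *
im,c,s=save("w4");print(np.round(s["ee_pos"],4),yaw(s))
E
```

```text
[ 0.6254 -0.172   0.1585] 2.908528960277948
```

View pics/w4.png

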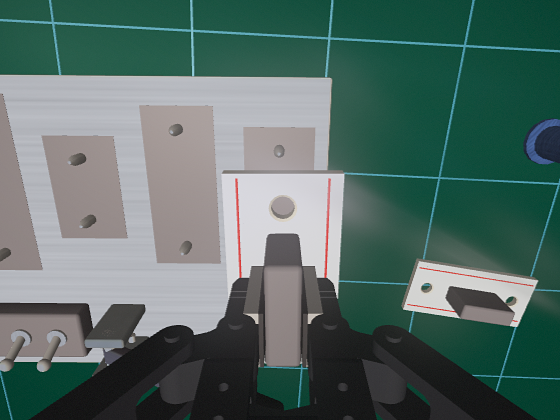

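The held T5 shows its far hole at (283,207), with station 5's far pin visible at (280,152). I'll measure both.

```bash
cat >> st.py <<'E'
sp=[.08,.11,.05,.095,.065]
def pinpos(k):
    p,ctr=pickle.load(open("pics/table.pkl","rb"));d=np.array([np.cos(p[2]),np.sin(p[2])])
    return ctr[k-1],ctr[k-1]+d*sp[k-1]/2,ctr[k-1]-d*sp[k-1]/2
def roiblob(g,uv,r,f):
    u,v=map(int,np.round(uv));m=f(g[v-r:v+r+1,u-r:u+r+1]).astype(np.uint8)
    n,l,st,ce=cv2.connectedComponentsWithStats(m);i=1+np.argmax(st[1:,4]);return ce[i]+[u-r,v-r],st[i]
E
python3 - <<'E'
from st import *
c,_=pickle.load(open("pics/w4.pkl","rb"));B=cv2.imread("pics/w4.png");g=cv2.cvtColor(B,6)
s=manip.read_state();z=s["ee_pos"][2]-.014+.009;R=np.array(s["eef_rot"])
h,st=roiblob(g,(283,207),18,lambda p:p<205);H=onz(c,h,z);print("hole",h,st,H,"in tool",R.T@(H-np.array(s["ee_pos"])))
b,g2,r=[B[...,i].astype(int) for i in range(3)]
for k,uv in((5,(280,152)),(4,(176,129)),(4,(185,247)),(3,(77,159)),(3,(88,221))):
    q,st=roiblob((r-b).astype(np.int16),uv,11,lambda p:p<8);print(k,np.round(q,1),st[2:],np.round(onz(c,q,.0265)[:2],4),"model",np.round(pinpos(k),4).tolist())
print(g[200:216,270:298:3])
E
```

```text
hole [281.57333333 206.8       ] [  4   6  27  25 525] [ 0.65962766 -0.17026789  0.15365973] in tool [ 0.03454427 -0.00069278  0.00496982]
5 [278.  155.4] [ 21  19 197] [ 0.6564 -0.1676] model [[0.6266, -0.1712], [0.659, -0.1697], [0.5941, -0.1727]]
4 [176.9 130.5] [14 12 67] [ 0.6708 -0.0934] model [[0.6231, -0.0953], [0.6705, -0.0931], [0.5756, -0.0974]]
4 [189.5 244.7] [ 5  8 18] [ 0.5803 -0.0999] model [[0.6231, -0.0953], [0.6705, -0.0931], [0.5756, -0.0974]]
3 [ 81.7 160.3] [ 9  9 32] [ 0.6451 -0.0218] model [[0.6196, -0.0194], [0.6446, -0.0182], [0.5946, -0.0205]]
3 [ 80.6 226.1] [ 5  3 12] [ 0.592  -0.0144] model [[0.6196, -0.0194], [0.6446, -0.0182], [0.5946, -0.0205]]
[[218 186 158 158 159 160 159 177 210 215]
 [204 167 158 159 158 159 159 157 201 215]
 [198 158 158 159 159 159 159 158 201 215]
 [191 157 158 157 158 158 159 158 203 215]
 [189 156 157 157 158 158 157 158 203 215]
 [190 157 157 157 157 157 158 158 172 214]
 [192 157 157 157 157 157 157 157 167 215]
 [192 157 156 156 156 157 157 158 167 215]
 [193 155 156 157 157 156 157 158 146 213]
 [195 154 156 156 155 156 156 157 189 215]
 [195 121 157 156 156 156 156 153 190 215]
 [194 112 157 156 156 155 156 143 209 215]
 [197 121 145 156 155 155 158 133 210 215]
 [195 127 116 157 156 156 146 131 211 216]
 [199 168 117 126 156 143 131 130 211 216]
 [209 202 116 119 123 128 131 191 210 216]]
```

Emit:
servo_tool(
  series=[
    [-1,-0.003,-0.005,0.2,0.0015],
    [-1,-0.003,-0.005,0.4,0.0015],
    [-1,-0.003,-0.005,0.55,0.0015],
    [-1,-0.003,-0.005,0.65,0.0015],
    [-1,-0.003,-0.005,0.72,0.0015],
    [-1,-0.003,-0.005,0.74,0.0015],
    [-1,-0.003,-0.005,0.76,0.0015],
    [-1,-0.003,-0.005,0.78,0.0015],
    [-1,-0.003,-0.005,0.8,0.0015],
    [-1,-0.003,-0.005,0.8,0.0015],
  ],
)

```text
time: 8.18
ee_pos: [0.6259, -0.1701, 0.039]
eef_rot: [[0.999, 0.046, 0.001], [0.046, -0.999, 0.0], [0.001, -0.0, -1.0]]
wrist_force: [-1.0, 0.8, -0.8]
finger_gap: 0.154
gripper_force: 63.9
```

Emit:
servo_tool(
  series=[
    [-1,0,0,0.02,0],
    [-1,0,0,0.04,0],
    [-1,0,0,0.06,0],
    [-1,0,0,0.06,0],
    [-1,0,0,0.06,0],
  ],
)

```text
time: 8.6
ee_pos: [0.6257, -0.17, 0.0294]
eef_rot: [[0.999, 0.047, -0.0], [0.047, -0.999, 0.0], [-0.0, -0.0, -1.0]]
wrist_force: [-0.9, 1.6, -2.0]
finger_gap: 0.148
gripper_force: 63.7
```

Emit:
servo_tool(
  series=[
    [-0.3,0,0,0,0],
    [-0.3,0,0,0,0],
    [-0.3,0,0,0,0],
    [-0.3,0,0,-0.25,0],
    [0,0,0,-0.5,0],
    [0,0,0,-0.75,0],
    [1,0,0,-1,0],
    [1,0,0,-1,0],
  ],
)

```text
time: 9.27
ee_pos: [0.6291, -0.1719, 0.1879]
eef_rot: [[0.999, 0.045, 0.012], [0.045, -0.999, -0.003], [0.012, 0.004, -1.0]]
wrist_force: [1.0, -0.6, 0.5]
finger_gap: 0.77
gripper_force: 0.0
```

Emit:
servo_tool(
  series=[
    [1,-0.3,0.4,-0.2,0],
    [1,-0.3,0.4,-0.2,0],
    [1,-0.3,0.4,-0.2,0],
    [1,-0.3,0.4,-0.2,0],
  ],
)

```text
time: 9.6
ee_pos: [0.5823, -0.2359, 0.2109]
eef_rot: [[0.999, 0.041, 0.002], [0.041, -0.999, -0.002], [0.001, 0.002, -1.0]]
wrist_force: [0.5, 0.6, -0.3]
finger_gap: 1.0
gripper_force: 0.0
```

```bash
python3 - <<'E'
from st import *
im,c,s=save("w5");print(np.round(s["ee_pos"],4),yaw(s))
B=im[:,:,::-1]
for o in strips(B,c): print("mat",np.round(o[0],4),o[1],round(o[2],1),o[3])
# on table: bright white vs aluminium
b,g,r=[B[...,i].astype(int) for i in range(3)]
print(proj(c,[.6266,-.1712,.024]))
E
```

```text
[ 0.5823 -0.2359  0.2109] 2.3578508441047585
mat [0.4728 0.0266] [57.6 60.6] 92.4 (0, 242, 55, 51)
mat [ 0.5361 -0.3452] [ 51.2 110.8] 83.0 (331, 192, 120, 64)
[209.09449394 125.7004092 ]
```

View pics/w5.png

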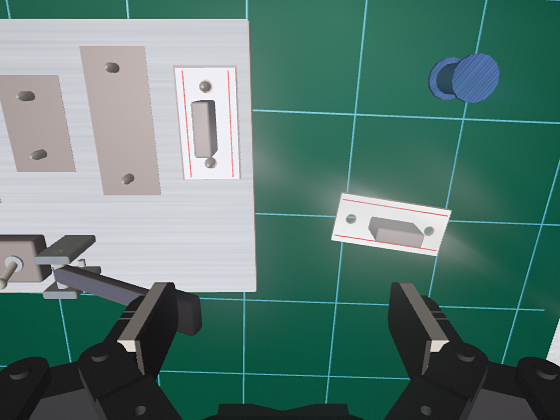

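T5 is seated, with its pins through both holes at (206,86) and (210,162). T1 lies at (391,223). Moving to T1.

Emit:
servo_tool(
  series=[
    [1,-0.05,0.1,0,-0.039],
    [1,-0.1,0.25,0,-0.078],
    [1,-0.2,0.4,0.1,-0.117],
    [1,-0.3,0.6,0.2,-0.156],
    [1,-0.34,0.713,0.4,-0.195],
    [1,-0.34,0.713,0.5,-0.234],
    [1,-0.34,0.713,0.6,-0.273],
    [1,-0.34,0.713,0.7,-0.312],
    [1,-0.34,0.713,0.7,-0.351],
    [1,-0.34,0.713,0.7,-0.39],
    [1,-0.34,0.713,0.7,-0.429],
    [1,-0.34,0.713,0.7,-0.448],
  ],
)

```text
time: 10.65
ee_pos: [0.5382, -0.3401, 0.1037]
eef_rot: [[0.108, 0.994, -0.0], [0.994, -0.108, 0.002], [0.002, -0.0, -1.0]]
wrist_force: [-0.7, 0.1, 0.4]
finger_gap: 1.002
gripper_force: 0.0
```

```bash
python3 - <<'E'
from st import *
im,c,s=save("w6");print(np.round(s["ee_pos"],4),yaw(s))
for o in strips(im[:,:,::-1],c): print("mat",np.round(o[0],4),o[1],round(o[2],1),o[3]);print(plan([*o[0],.014],o[2]))
E
```

```text
[ 0.5382 -0.3401  0.1037] 83.79245131777472
mat [ 0.535 -0.345] [ 49.6 110.3] 83.0 (241, 137, 78, 154)
(array([-0.035, -0.017,  0.599]), np.float64(0.0049))
```

Emit:
servo_tool(
  series=[
    [1,-0.03,-0.015,0.2,0.005],
    [1,-0.03,-0.015,0.4,0.005],
    [1,-0.03,-0.015,0.55,0.005],
    [1,-0.03,-0.015,0.6,0.005],
    [1,-0.03,-0.015,0.6,0.005],
    [-1,-0.03,-0.015,0.6,0.005],
    [-1,-0.03,-0.015,0.6,0.005],
    [-1,-0.03,-0.015,0.6,0.005],
    [-1,-0.03,-0.015,0.6,0.005],
    [-1,-0.03,-0.015,0.6,0.005],
    [-1,-0.03,-0.015,0.6,0.005],
    [-1,-0.03,-0.015,0.6,0.005],
  ],
)

```text
time: 11.7
ee_pos: [0.5351, -0.3461, 0.0155]
eef_rot: [[0.132, 0.991, 0.001], [0.991, -0.132, -0.001], [-0.001, 0.001, -1.0]]
wrist_force: [-0.8, -0.5, 6.7]
finger_gap: 0.151
gripper_force: 60.2
```

Emit:
servo_tool(
  series=[
    [-1,0,0,0,0],
    [-1,0,0,0,0],
  ],
)

```text
time: 11.87
ee_pos: [0.5351, -0.3461, 0.0155]
eef_rot: [[0.132, 0.991, 0.001], [0.991, -0.132, -0.001], [-0.001, 0.001, -1.0]]
wrist_force: [-0.7, 0.8, 6.1]
finger_gap: 0.155
gripper_force: 60.2
```

```bash
python3 - <<'E'
from st import *
s=manip.read_state();R=np.array(s["eef_rot"]);e=np.array(s["ee_pos"]);print(e,yaw(s));o=R.T@(np.array([.535,-.345,.014])-e);print("offset tool",o);print(plan([.6126,.1325,.19],2.6))
E
```

```text
[ 0.53514424 -0.34610949  0.01551853] 82.39028671394675
offset tool [ 0.00108146 -0.00029172  0.00151758]
(array([ 3.23 ,  0.091, -1.165]), np.float64(0.4433))
```

Emit:
servo_tool(
  series=[
    [-1,0,0,-0.25,0],
    [-1,0,0,-0.5,0.039],
    [-1,0.1,0,-0.75,0.078],
    [-1,0.2,0,-1,0.117],
    [-1,0.3,0,-1,0.156],
    [-1,0.5,0,-1,0.195],
    [-1,0.7,0,-1,0.234],
    [-1,0.9,0,-1,0.273],
    [-1,1,0,-1,0.312],
    [-1,1,0,-1,0.351],
    [-1,1,0,-1,0.39],
    [-1,1,0,-1,0.429],
  ],
)

```text
time: 12.87
ee_pos: [0.5545, -0.1964, 0.1648]
eef_rot: [[0.996, 0.085, -0.0], [0.085, -0.996, 0.0], [-0.0, -0.0, -1.0]]
wrist_force: [-0.1, -1.0, -1.6]
finger_gap: 0.153
gripper_force: 59.2
```

Emit:
servo_tool(
  series=[
    [-1,0.07,-0.25,-0.1,0.014],
    [-1,0.14,-0.5,-0.1,0.014],
    [-1,0.2,-0.75,-0.1,0.014],
    [-1,0.24,-1,-0.1,0.014],
  ],
)

```text
time: 13.2
ee_pos: [0.5773, -0.0426, 0.1799]
eef_rot: [[0.999, 0.046, 0.001], [0.046, -0.999, 0.0], [0.001, -0.0, -1.0]]
wrist_force: [0.3, 0.0, -2.2]
finger_gap: 0.151
gripper_force: 59.1
```

Emit:
servo_tool(
  series=[
    [-1,0.07,-0.25,0,0],
    [-1,0.14,-0.5,0,0],
    [-1,0.2,-0.75,0,0],
    [-1,0.24,-1,0,0],
    [-1,0.24,-1,0,0],
  ],
)

```text
time: 13.62
ee_pos: [0.6055, 0.118, 0.1794]
eef_rot: [[0.998, 0.057, -0.0], [0.057, -0.998, 0.006], [0.0, -0.006, -1.0]]
wrist_force: [0.0, 2.3, -1.1]
finger_gap: 0.148
gripper_force: 59.1
```

```bash
python3 - <<'E'
from st import *
s=manip.read_state();print(s["ee_pos"],yaw(s),s["gripper_force"]);print(plan([.6126-.0011,.1325,.13],2.6))
E
```

```text
[0.60552459 0.11801324 0.17940616] 3.2732137125842073 59.14659082889557
(array([ 0.045, -0.092,  0.33 ]), np.float64(0.0037))
```

Emit:
servo_tool(
  series=[
    [-1,0.045,-0.092,0.15,0],
    [-1,0.045,-0.092,0.33,0],
    [-1,0.045,-0.092,0.33,0],
    [-1,0.045,-0.092,0.33,0],
    [-1,0.045,-0.092,0.33,0],
    [-1,0.045,-0.092,0.33,0],
  ],
)

```text
time: 14.12
ee_pos: [0.6128, 0.1205, 0.1318]
eef_rot: [[0.999, 0.045, 0.002], [0.045, -0.999, 0.0], [0.002, -0.0, -1.0]]
wrist_force: [0.5, -0.0, -0.4]
finger_gap: 0.151
gripper_force: 59.1
```

```bash
cat > chk.py <<'E'
from st import *
import sys
def held(k,dz,name):
    """dz = TCP z at grasp on mat; far hole in tool frame, far end edge, and plan above station k"""
    im,c,s=save(name);B=im[:,:,::-1];g=cv2.cvtColor(np.ascontiguousarray(B),6)
    R=np.array(s["eef_rot"]);e=np.array(s["ee_pos"]);z=e[2]-dz+.009
    h0=proj(c,e+R@np.array([sp[k-1]/2,0,dz-.009]))
    h,st=roiblob(g,h0,18,lambda p:(p<190));H=onz(c,h,z);t=R.T@(H-e)
    print("pose",np.round(e,4),round(yaw(s),2),"hole px",np.round(h,1),"exp",np.round(h0,1),st[2:],"tool",np.round(t,4),"-> centre off x",round(t[0]-sp[k-1]/2,4),"force",s["gripper_force"])
    ctr,_,_=pinpos(k);print("plan(no offset)",plan([*ctr,dz+.015],2.63,s))
held(int(sys.argv[1]),float(sys.argv[2]),sys.argv[3])
E
python3 chk.py 1 .0155 w7
```

```text
pose [0.6128 0.1205 0.1318] 2.59 hole px [282.  189.4] exp [281.5 192.6] [ 25  24 451] tool [0.0413 0.0002 0.0066] -> centre off x 0.0013 force 59.14644956588745
plan(no offset) (array([ 0.001, -0.08 ,  0.676]), np.float64(-0.0002))
```

Emit:
servo_tool(
  series=[
    [-1,-0.008,-0.08,0,0],
    [-1,-0.008,-0.08,0.2,0],
    [-1,-0.008,-0.08,0.4,0],
    [-1,-0.008,-0.08,0.52,0],
    [-1,-0.008,-0.08,0.54,0],
    [-1,-0.008,-0.08,0.56,0],
    [-1,-0.008,-0.08,0.58,0],
    [-1,-0.008,-0.08,0.6,0],
    [-1,-0.008,-0.08,0.61,0],
    [-1,-0.008,-0.08,0.61,0],
  ],
)

```text
time: 15.0
ee_pos: [0.6119, 0.1341, 0.0397]
eef_rot: [[0.999, 0.047, 0.004], [0.047, -0.999, 0.002], [0.004, -0.001, -1.0]]
wrist_force: [5.9, 3.5, -2.4]
finger_gap: 0.149
gripper_force: 59.0
```

Emit:
servo_tool(
  series=[
    [-1,0.003,0.004,0.02,0],
    [-1,0.003,0.004,0.04,0],
    [-1,0.003,0.004,0.06,0],
    [-1,0.003,0.004,0.063,0],
    [-1,0.003,0.004,0.063,0],
  ],
)

```text
time: 15.42
ee_pos: [0.6124, 0.134, 0.0306]
eef_rot: [[0.999, 0.047, 0.004], [0.047, -0.999, 0.002], [0.004, -0.002, -1.0]]
wrist_force: [4.1, 4.6, 3.6]
finger_gap: 0.153
gripper_force: 59.9
```

Emit:
servo_tool(
  series=[
    [-0.3,0,0,0,0],
    [-0.3,0,0,0,0],
    [-0.3,0,0,0,0],
    [-0.3,0,0,-0.25,0],
    [0,0,0,-0.5,0],
    [0,0,0,-0.75,0],
    [1,0,0,-1,0],
    [1,0,0,-1,0],
  ],
)

```text
time: 16.08
ee_pos: [0.6138, 0.1326, 0.1867]
eef_rot: [[0.999, 0.045, 0.01], [0.045, -0.999, 0.002], [0.01, -0.002, -1.0]]
wrist_force: [1.0, 0.7, 0.3]
finger_gap: 0.769
gripper_force: 0.0
```

Emit:
servo_tool(
  series=[
    [1,0,-0.15,-0.1,-0.039],
    [1,0,-0.3,-0.2,-0.078],
    [1,-0.1,-0.5,-0.3,-0.117],
    [1,-0.2,-0.7,-0.3,-0.156],
    [1,-0.3,-0.85,-0.3,-0.195],
    [1,-0.4,-1,-0.3,-0.234],
    [1,-0.4,-1,-0.3,-0.273],
    [1,-0.4,-1,-0.3,-0.312],
    [1,-0.4,-1,-0.3,-0.351],
    [1,-0.4,-1,-0.3,-0.39],
    [1,-0.4,-1,-0.3,-0.429],
    [1,-0.4,-1,-0.3,-0.468],
  ],
)

```text
time: 17.08
ee_pos: [0.5435, 0.2788, 0.2237]
eef_rot: [[0.048, 0.999, -0.001], [0.999, -0.048, -0.001], [-0.001, -0.001, -1.0]]
wrist_force: [0.1, 0.2, 0.0]
finger_gap: 0.995
gripper_force: 0.0
```

```bash
python3 - <<'E'
from st import *
im,c,s=save("w8");print(np.round(s["ee_pos"],4),yaw(s))
for o in strips(im[:,:,::-1],c): print("mat",np.round(o[0],4),o[1],round(o[2],1),o[3])
E
```

```text
[0.5435 0.2788 0.2237] 87.22228750204079
mat [0.7445 0.2455] [45.  45.7] 48.5 (462, 171, 47, 45)
mat [0.6139 0.3275] [49.8 79.4] 96.6 (325, 67, 61, 95)
mat [0.4037 0.3495] [ 50.3 139.4] 92.7 (82, 16, 87, 162)
```

View pics/w8.png

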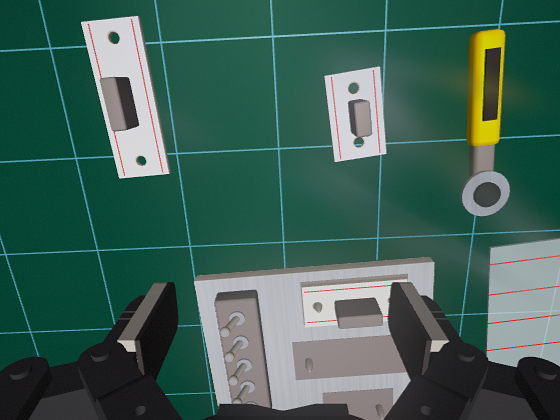

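T1 is seated (strip at 355,302, pin in its hole). T3 is at (355,115), T2 at (126,97) and the cutter at (487,120). Going to T3.

Emit:
servo_tool(
  series=[
    [1,0.1,0.15,0.2,-0.03],
    [1,0.2,0.3,0.4,-0.052],
    [1,0.3,0.45,0.6,-0.052],
    [1,0.347,0.453,0.82,-0.052],
    [1,0.347,0.453,0.82,-0.052],
    [1,0.347,0.453,0.82,-0.052],
    [1,0.347,0.453,0.82,-0.052],
  ],
)

```text
time: 17.72
ee_pos: [0.6145, 0.3276, 0.1025]
eef_rot: [[-0.108, 0.994, 0.001], [0.994, 0.108, -0.0], [-0.0, 0.001, -1.0]]
wrist_force: [0.2, -0.1, -0.0]
finger_gap: 1.001
gripper_force: 0.0
```

```bash
cat > pk.py <<'E'
from st import *
import sys
im,c,s=save(sys.argv[1]);print(np.round(s["ee_pos"],4),yaw(s))
for o in strips(im[:,:,::-1],c): print("mat",np.round(o[0],4),o[1],round(o[2],1),o[3],plan([*o[0],.0145],o[2],s))
E
python3 pk.py w9
```

```text
[0.6145 0.3276 0.1025] 96.18153501192772
mat [0.6144 0.328 ] [49.5 80.3] 96.6 (244, 152, 77, 114) (array([ 0.003, -0.001,  0.587]), np.float64(-0.0021))
```

Emit:
servo_tool(
  series=[
    [1,0.003,0,0.2,-0.002],
    [1,0.003,0,0.4,-0.002],
    [1,0.003,0,0.55,-0.002],
    [1,0.003,0,0.587,-0.002],
    [1,0.003,0,0.587,-0.002],
    [-1,0.003,0,0.587,-0.002],
    [-1,0.003,0,0.587,-0.002],
    [-1,0.003,0,0.587,-0.002],
    [-1,0.003,0,0.587,-0.002],
    [-1,0.003,0,0.587,-0.002],
    [-1,0.003,0,0.587,-0.002],
    [-1,0.003,0,0.587,-0.002],
  ],
)

```text
time: 18.77
ee_pos: [0.6149, 0.3285, 0.0139]
eef_rot: [[-0.115, 0.993, 0.001], [0.993, 0.115, 0.001], [0.0, 0.001, -1.0]]
wrist_force: [-0.3, -1.5, 5.8]
finger_gap: 0.156
gripper_force: 60.0
```

Emit:
servo_tool(
  series=[
    [-1,0,0,0,0],
    [-1,0,0,0,0],
  ],
)

```text
time: 18.93
ee_pos: [0.6149, 0.3285, 0.0139]
eef_rot: [[-0.115, 0.993, 0.001], [0.993, 0.115, 0.001], [0.0, 0.001, -1.0]]
wrist_force: [-1.1, -0.5, 6.1]
finger_gap: 0.155
gripper_force: 60.0
```

```bash
python3 - <<'E'
from st import *
s=manip.read_state();R=np.array(s["eef_rot"]);e=np.array(s["ee_pos"]);print(e,yaw(s));o=R.T@(np.array([.6144,.328,.014])-e);print("offset tool",o);print(plan([.6196,-.0194,.15],2.6))
E
```

```text
[0.61488044 0.32852475 0.01393559] 96.61035483924255
offset tool [-4.65923061e-04 -5.37582412e-04 -6.51735789e-05]
(array([-2.307, -0.235, -0.908]), np.float64(-0.4777))
```

Emit:
servo_tool(
  series=[
    [-1,0,0,-0.25,0],
    [-1,0,0,-0.5,0.039],
    [-1,-0.1,0,-0.75,0.078],
    [-1,-0.2,0,-0.91,0.117],
    [-1,-0.3,0,-0.91,0.156],
    [-1,-0.4,0,-0.91,0.195],
    [-1,-0.5,0,-0.91,0.234],
    [-1,-0.65,0,-0.91,0.273],
    [-1,-0.8,0,-0.91,0.312],
    [-1,-0.9,0,-0.91,0.351],
    [-1,-1,0,-0.91,0.39],
    [-1,-1,0,-0.91,0.429],
  ],
)

```text
time: 19.93
ee_pos: [0.6322, 0.1745, 0.1495]
eef_rot: [[0.947, 0.322, -0.0], [0.322, -0.947, -0.003], [-0.001, 0.002, -1.0]]
wrist_force: [-0.3, -0.6, -0.4]
finger_gap: 0.149
gripper_force: 58.9
```

Emit:
servo_tool(
  series=[
    [-1,-0.1,0.25,0,0.039],
    [-1,-0.2,0.5,0,0.078],
    [-1,-0.3,0.75,0,0.093],
    [-1,-0.4,1,0,0.093],
    [-1,-0.4,1,0,0.093],
    [-1,-0.4,1,0,0.093],
    [-1,-0.4,1,0,0.093],
    [-1,-0.4,1,0,0.093],
  ],
)

```text
time: 20.6
ee_pos: [0.6249, 0.0196, 0.1495]
eef_rot: [[0.999, 0.048, -0.0], [0.048, -0.999, 0.001], [-0.0, -0.001, -1.0]]
wrist_force: [-0.8, 0.6, -0.4]
finger_gap: 0.155
gripper_force: 58.9
```

```bash
python3 - <<'E'
from st import *
s=manip.read_state();print(s["ee_pos"],yaw(s),s["gripper_force"]);print(plan([.6196,-.0194,.12],2.6))
E
```

```text
[0.62488061 0.01956653 0.14953525] 2.774197494261426 58.94655883312225
(array([-0.048,  0.258,  0.197]), np.float64(0.001))
```

Emit:
servo_tool(
  series=[
    [-1,-0.048,0.13,0.1,0.001],
    [-1,-0.048,0.258,0.197,0.001],
    [-1,-0.048,0.258,0.197,0.001],
    [-1,-0.048,0.258,0.197,0.001],
    [-1,-0.048,0.258,0.197,0.001],
  ],
)

```text
time: 21.02
ee_pos: [0.6198, -0.0193, 0.1202]
eef_rot: [[0.999, 0.045, 0.0], [0.045, -0.999, 0.001], [0.0, -0.001, -1.0]]
wrist_force: [0.2, -0.6, 0.1]
finger_gap: 0.149
gripper_force: 58.9
```

```bash
python3 chk.py 3 .0139 w10
```

```text
pose [ 0.6198 -0.0193  0.1202] 2.59 hole px [281.9 226.5] exp [281.5 227.6] [ 26  22 442] tool [0.0255 0.0002 0.0049] -> centre off x 0.0005 force 58.919461369514465
plan(no offset) (array([-0.002,  0.001,  0.609]), np.float64(-0.0002))
```

Emit:
servo_tool(
  series=[
    [-1,-0.002,0,0.2,0],
    [-1,-0.002,0,0.35,0],
    [-1,-0.002,0,0.45,0],
    [-1,-0.002,0,0.48,0],
    [-1,-0.002,0,0.5,0],
    [-1,-0.002,0,0.52,0],
    [-1,-0.002,0,0.54,0],
    [-1,-0.002,0,0.545,0],
    [-1,-0.002,0,0.545,0],
  ],
)

```text
time: 21.82
ee_pos: [0.6207, -0.019, 0.0396]
eef_rot: [[0.999, 0.045, 0.003], [0.045, -0.999, 0.002], [0.003, -0.002, -1.0]]
wrist_force: [1.4, 5.3, 1.1]
finger_gap: 0.152
gripper_force: 59.4
```

Good. Seat it, release and lift, then head for T2 with a turn of about +90°.

Emit:
servo_tool(
  series=[
    [-1,0,0,0.02,0],
    [-1,0,0,0.04,0],
    [-1,0,0,0.065,0],
    [-1,0,0,0.07,0],
    [-1,0,0,0.07,0],
  ],
)

```text
time: 22.23
ee_pos: [0.6206, -0.0183, 0.029]
eef_rot: [[0.999, 0.045, 0.003], [0.045, -0.999, 0.003], [0.003, -0.003, -1.0]]
wrist_force: [1.1, 8.1, -1.2]
finger_gap: 0.153
gripper_force: 59.0
```

Emit:
servo_tool(
  series=[
    [-0.3,0,0,0,0],
    [-0.3,0,0,0,0],
    [-0.3,0,0,0,0],
    [-0.3,0,0,-0.25,0],
    [0,0,0,-0.5,0],
    [0,0,0,-0.75,0],
    [1,0,0,-1,0],
    [1,0,0,-1,0],
  ],
)

```text
time: 22.9
ee_pos: [0.6229, -0.022, 0.1859]
eef_rot: [[0.999, 0.042, 0.012], [0.042, -0.999, -0.0], [0.012, 0.001, -1.0]]
wrist_force: [1.0, -0.3, -0.3]
finger_gap: 0.765
gripper_force: 0.0
```

Emit:
servo_tool(
  series=[
    [1,0,-0.15,-0.1,-0.039],
    [1,-0.1,-0.3,-0.2,-0.078],
    [1,-0.2,-0.5,-0.2,-0.117],
    [1,-0.3,-0.7,-0.2,-0.156],
    [1,-0.4,-0.85,-0.2,-0.195],
    [1,-0.5,-1,-0.2,-0.234],
    [1,-0.5,-1,-0.2,-0.273],
    [1,-0.5,-1,-0.2,-0.312],
    [1,-0.5,-1,-0.2,-0.351],
    [1,-0.5,-1,-0.2,-0.39],
    [1,-0.5,-1,-0.2,-0.429],
    [1,-0.5,-1,-0.2,-0.468],
  ],
)

```text
time: 23.9
ee_pos: [0.5379, 0.1249, 0.208]
eef_rot: [[0.052, 0.999, 0.0], [0.999, -0.052, -0.0], [-0.0, 0.0, -1.0]]
wrist_force: [0.9, -0.9, -0.5]
finger_gap: 1.0
gripper_force: 0.0
```

```bash
python3 pk.py w11
```

```text
[0.5379 0.1249 0.208 ] 87.02247304429588
```

View pics/w11.png

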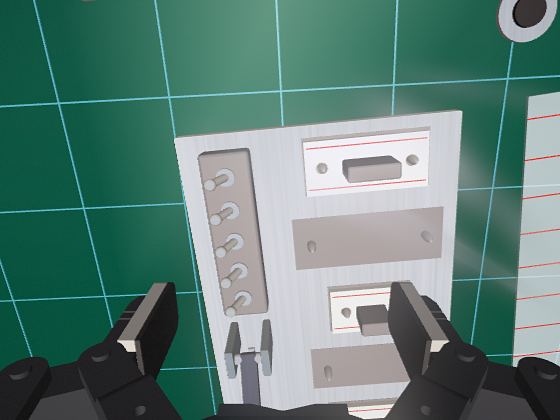

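T1 and T3 are seated on their pins. The toggles are in a column from (217,183) to (238,305). Going to T2.

Emit:
servo_tool(
  series=[
    [1,0.2,-0.15,0,-0.032],
    [1,0.4,-0.3,0,-0.032],
    [1,0.6,-0.4,0,-0.032],
    [1,0.73,-0.48,0.2,-0.032],
    [1,0.73,-0.48,0.2,-0.032],
  ],
)

```text
time: 24.37
ee_pos: [0.4683, 0.2429, 0.1752]
eef_rot: [[-0.046, 0.999, -0.004], [0.999, 0.046, 0.001], [0.001, -0.004, -1.0]]
wrist_force: [-0.5, -0.2, -0.1]
finger_gap: 1.002
gripper_force: 0.0
```

Emit:
servo_tool(
  series=[
    [1,0.2,-0.12,0.1,0],
    [1,0.4,-0.25,0.2,0],
    [1,0.6,-0.37,0.35,0],
    [1,0.74,-0.42,0.5,0],
    [1,0.74,-0.42,0.5,0],
    [1,0.74,-0.42,0.5,0],
  ],
)

```text
time: 24.87
ee_pos: [0.4034, 0.3474, 0.1018]
eef_rot: [[-0.043, 0.999, -0.002], [0.999, 0.043, -0.002], [-0.002, -0.002, -1.0]]
wrist_force: [-0.2, -1.1, 0.8]
finger_gap: 0.999
gripper_force: 0.0
```

```bash
python3 pk.py w12
```

```text
[0.4034 0.3474 0.1018] 92.49140570992573
mat [0.4034 0.3502] [ 50.1 138.4] 92.6 (242, 100, 82, 199) (array([0.02 , 0.002, 0.582]), np.float64(-0.0005))
```

Emit:
servo_tool(
  series=[
    [1,0.018,0,0.2,0],
    [1,0.018,0,0.4,0],
    [1,0.018,0,0.55,0],
    [1,0.018,0,0.585,0],
    [1,0.018,0,0.585,0],
    [-1,0.018,0,0.585,0],
    [-1,0.018,0,0.585,0],
    [-1,0.018,0,0.585,0],
    [-1,0.018,0,0.585,0],
    [-1,0.018,0,0.585,0],
    [-1,0.018,0,0.585,0],
    [-1,0.018,0,0.585,0],
  ],
)

```text
time: 25.92
ee_pos: [0.4046, 0.3499, 0.0158]
eef_rot: [[-0.043, 0.999, 0.001], [0.999, 0.043, 0.0], [0.0, 0.001, -1.0]]
wrist_force: [-1.1, -0.4, 7.0]
finger_gap: 0.149
gripper_force: 59.5
```

Emit:
servo_tool(
  series=[
    [-1,0,0,0,0],
    [-1,0,0,0,0],
  ],
)

```text
time: 26.08
ee_pos: [0.4046, 0.35, 0.0158]
eef_rot: [[-0.043, 0.999, 0.001], [0.999, 0.043, 0.0], [0.0, 0.001, -1.0]]
wrist_force: [-0.5, -1.0, 8.4]
finger_gap: 0.151
gripper_force: 59.5
```

```bash
python3 - <<'E'
from st import *
s=manip.read_state();R=np.array(s["eef_rot"]);e=np.array(s["ee_pos"]);print(e,yaw(s));o=R.T@(np.array([.4034,.3500,.014])-e);print("offset tool",o);print(plan([.6161,.0566,.15],2.6))
E
```

```text
[0.40463762 0.34998487 0.01582401] 92.47151806731559
offset tool [ 6.77033353e-05 -1.23735584e-03  1.82299613e-03]
(array([-2.014,  1.325, -0.894]), np.float64(0.4993))
```

Emit:
servo_tool(
  series=[
    [-1,0,0,-0.25,0],
    [-1,0,0,-0.5,0.039],
    [-1,-0.1,0.06,-0.75,0.078],
    [-1,-0.2,0.12,-0.9,0.117],
    [-1,-0.3,0.2,-0.9,0.156],
    [-1,-0.4,0.27,-0.9,0.195],
    [-1,-0.5,0.35,-0.9,0.234],
    [-1,-0.65,0.45,-0.9,0.273],
    [-1,-0.8,0.55,-0.9,0.312],
    [-1,-0.9,0.6,-0.9,0.351],
    [-1,-1,0.66,-0.9,0.39],
    [-1,-1,0.66,-0.9,0.429],
  ],
)

```text
time: 27.08
ee_pos: [0.5116, 0.2001, 0.1502]
eef_rot: [[0.968, 0.253, 0.001], [0.253, -0.968, -0.002], [0.0, 0.002, -1.0]]
wrist_force: [-0.1, -0.0, -1.2]
finger_gap: 0.15
gripper_force: 58.8
```

Emit:
servo_tool(
  series=[
    [-1,0,0,0,0.039],
    [-1,0,0,0,0.07],
    [-1,0,0,0,0.07],
    [-1,0,0,0,0.07],
  ],
)

```text
time: 27.42
ee_pos: [0.5095, 0.2044, 0.1501]
eef_rot: [[0.999, 0.05, -0.0], [0.05, -0.999, -0.0], [-0.0, 0.0, -1.0]]
wrist_force: [-0.4, -0.7, -1.2]
finger_gap: 0.152
gripper_force: 58.8
```

```bash
python3 - <<'E'
from st import *
s=manip.read_state();print(s["ee_pos"],yaw(s),s["gripper_force"]);print(plan([.6161,.0566,.13],2.6))
E
```

```text
[0.50945516 0.20438099 0.15011811] 2.867385193887201 58.8150018453598
(array([0.661, 1.02 , 0.134]), np.float64(0.0015))
```

Emit:
servo_tool(
  series=[
    [-1,0.17,0.2,0,0.0015],
    [-1,0.34,0.4,0,0.0015],
    [-1,0.5,0.6,0,0.0015],
    [-1,0.61,0.8,0,0.0015],
    [-1,0.661,1,0.13,0.0015],
    [-1,0.661,1,0.13,0.0015],
    [-1,0.661,1,0.13,0.0015],
    [-1,0.661,1,0.13,0.0015],
    [-1,0.661,1,0.13,0.0015],
  ],
)

```text
time: 28.17
ee_pos: [0.6155, 0.0606, 0.1309]
eef_rot: [[0.999, 0.045, 0.0], [0.045, -0.999, 0.001], [0.0, -0.001, -1.0]]
wrist_force: [0.4, -0.2, -0.8]
finger_gap: 0.151
gripper_force: 58.8
```

```bash
python3 chk.py 2 .0158 w13
```

```text
pose [0.6155 0.0606 0.1309] 2.58 hole px [282.1 154.2] exp [281.5 156.6] [ 27  26 520] tool [0.056  0.0002 0.0068] -> centre off x 0.001 force 58.82982552051544
plan(no offset) (array([0.003, 0.028, 0.667]), np.float64(-0.0003))
```

Emit:
servo_tool(
  series=[
    [-1,0,0.026,0,0],
    [-1,0,0.026,0.2,0],
    [-1,0,0.026,0.4,0],
    [-1,0,0.026,0.5,0],
    [-1,0,0.026,0.53,0],
    [-1,0,0.026,0.55,0],
    [-1,0,0.026,0.57,0],
    [-1,0,0.026,0.59,0],
    [-1,0,0.026,0.6,0],
    [-1,0,0.026,0.6,0],
  ],
)

```text
time: 29.05
ee_pos: [0.6169, 0.0569, 0.0417]
eef_rot: [[0.999, 0.043, 0.002], [0.043, -0.999, 0.002], [0.003, -0.002, -1.0]]
wrist_force: [0.6, 5.3, 0.8]
finger_gap: 0.151
gripper_force: 59.4
```

Emit:
servo_tool(
  series=[
    [-1,0,0,0.02,0],
    [-1,0,0,0.04,0],
    [-1,0,0,0.06,0],
    [-1,0,0,0.073,0],
    [-1,0,0,0.073,0],
    [-1,0,0,0.073,0],
  ],
)

```text
time: 29.55
ee_pos: [0.6168, 0.0577, 0.031]
eef_rot: [[0.999, 0.044, 0.002], [0.044, -0.999, 0.003], [0.003, -0.003, -1.0]]
wrist_force: [-0.2, 7.3, 3.0]
finger_gap: 0.15
gripper_force: 59.5
```

Emit:
servo_tool(
  series=[
    [-0.3,0,0,0,0],
    [-0.3,0,0,0,0],
    [-0.3,0,0,0,0],
    [-0.3,0,0,-0.25,0],
    [0,0,0,-0.5,0],
    [0,0,0,-0.75,0],
    [0,0,0,-1,0],
    [-1,0,0,-1,0],
  ],
)

```text
time: 30.22
ee_pos: [0.6196, 0.0545, 0.1875]
eef_rot: [[0.999, 0.04, 0.011], [0.04, -0.999, 0.001], [0.011, -0.001, -1.0]]
wrist_force: [1.0, 0.8, -0.8]
finger_gap: 0.375
gripper_force: 0.0
```

Emit:
servo_tool(
  series=[
    [-1,0,0.25,-0.2,0],
    [-1,0,0.5,-0.5,0],
    [-1,0,0.5,-0.7,0],
    [-1,0,0.5,-0.7,0],
    [-1,0,0.5,-0.7,0],
    [-1,0,0.5,-0.7,0],
    [-1,0,0.5,-0.7,0],
  ],
)

```text
time: 30.8
ee_pos: [0.6184, -0.0194, 0.2836]
eef_rot: [[0.999, 0.042, -0.002], [0.042, -0.999, 0.0], [-0.002, -0.0, -1.0]]
wrist_force: [0.3, -0.5, 0.4]
finger_gap: -0.0
gripper_force: 0.0
```

```bash
python3 pk.py w14; python3 -c "
from h import *;snap('top','top2')"
```

```text
[ 0.6184 -0.0194  0.2836] 2.4142932728227513
```

View pics/w14.png

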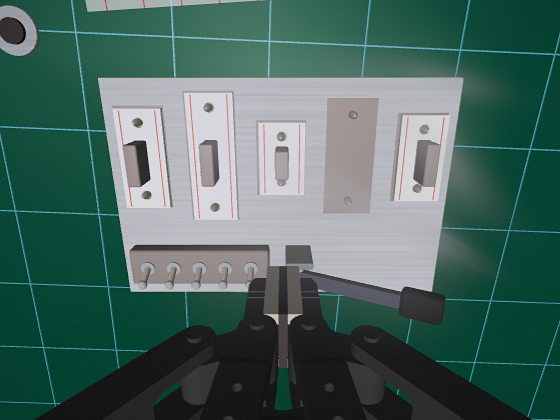

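All four templates are seated, station 4 is empty, and the pins show in every hole. Toggle tips are at about (142,285), (168,285), (195,285), (223,285) and (251,284), and the lever pad is at (423,306). I'll measure the toggle tips and the pad.

```bash
python3 - <<'E'
from st import *
p,ctr=pickle.load(open("pics/table.pkl","rb"));R=np.array([[np.cos(p[2]),-np.sin(p[2])],[np.sin(p[2]),np.cos(p[2])]])
c1=pickle.load(open("pics/w1.pkl","rb"))[0];c2=pickle.load(open("pics/w14.pkl","rb"))[0];c3=pickle.load(open("pics/w2.pkl","rb"))[0]
t1=[(146,262),(170,262),(196,263),(221,263),(249,263)];t2=[(142,285),(168,285),(195,285),(223,285),(251,284)];t3=[(50,257),(79,256),(109,256),(139,256),(170,256)]
for a,b,d in zip(t1,t2,t3):
    X,e=tri([(c1,a),(c2,b),(c3,d)]);print("tip",np.round(X,4),np.round(e,4),"local",np.round(R.T@(X[:2]-p[:2]),4))
b2=[(148,267),(173,267),(199,267),(225,267),(250,267)]
for q in b2: X=onz(c2,q,.04);print("base local",np.round(R.T@(X[:2]-p[:2]),4))
X,e=tri([(c1,(417,271)),(c2,(423,299)),(c3,(352,266))]);print("pad",np.round(X,4),np.round(e,4))
# expected pad: local x=-.125, y=-.020-.13*cos(.45), 
q=R@np.array([-.125,-.02-.13*np.cos(.45)])+p[:2];print("pad exp",q,.058+.13*np.sin(.45), [proj(c,[*q,.121]) for c in(c1,c2,c3)])
for i in range(5):
    q=R@np.array([-.125-.011,.0])+p[:2]
E
```

```text
tip [0.4812 0.1288 0.0639] [0.0011 0.001  0.0007] local [-0.1315  0.1543]
tip [0.4815 0.1014 0.0617] [0.0003 0.0003 0.0001] local [-0.1324  0.127 ]
tip [0.4817 0.0719 0.0607] [0.0006 0.0002 0.0003] local [-0.1335  0.0975]
tip [0.4826 0.0421 0.0601] [0.0014 0.0013 0.0003] local [-0.1341  0.0677]
tip [0.4843 0.0106 0.0602] [0.0012 0.0015 0.0003] local [-0.1337  0.0362]
base local [-0.1217  0.1557]
base local [-0.1218  0.1267]
base local [-0.1219  0.0966]
base local [-0.1219  0.0665]
base local [-0.122   0.0375]
pad [ 0.5076 -0.1608  0.1123] [0.0009 0.0004 0.0005]
pad exp [ 0.50101031 -0.16199624] 0.11454551943445994 [array([420.6529003, 282.1203832]), array([425.92320705, 309.74946224]), array([354.29285731, 277.34505274])]
```

Emit:
servo_tool(
  series=[
    [-1,-0.25,-0.1,0.25,0],
    [-1,-0.5,-0.2,0.5,0],
    [-1,-0.75,-0.245,0.75,0],
    [-1,-0.95,-0.245,0.95,0],
    [-1,-0.95,-0.245,0.95,0],
    [-1,-0.95,-0.245,0.95,0],
  ],
)

```text
time: 31.4
ee_pos: [0.4641, 0.011, 0.1368]
eef_rot: [[0.999, 0.043, -0.016], [0.043, -0.999, -0.001], [-0.016, 0.001, -1.0]]
wrist_force: [-1.6, 0.2, 0.6]
finger_gap: -0.002
gripper_force: 0.0
```

Emit:
servo_tool(
  series=[
    [-1,-0.09,0,0,0],
    [-1,-0.09,0,0.3,0],
    [-1,-0.09,0,0.3,0],
    [-1,-0.09,0,0.3,0],
    [-1,-0.09,0,0.3,0],
  ],
)

```text
time: 31.82
ee_pos: [0.4617, 0.0105, 0.0974]
eef_rot: [[0.999, 0.042, -0.001], [0.042, -0.999, -0.0], [-0.001, 0.0, -1.0]]
wrist_force: [0.1, -0.2, -0.1]
finger_gap: 0.002
gripper_force: 0.0
```

```bash
cat > tg.py <<'E'
from st import *
p,ctr=pickle.load(open("pics/table.pkl","rb"));R=np.array([[np.cos(p[2]),-np.sin(p[2])],[np.sin(p[2]),np.cos(p[2])]])
s=manip.read_state();print("local now",R.T@(np.array(s["ee_pos"])[:2]-p[:2]),s["ee_pos"][2],yaw(s))
for i in range(5): q=R@np.array([-.158,.0967+.03*(2-i)])+p[:2];print(i+1,q,plan([*q,.046],2.63,s))
E
python3 tg.py
```

```text
local now [-0.15634188  0.03702204] 0.09743075635526913 2.4015777831556737
1 [0.45457535 0.12993976] (array([-0.014, -0.798,  0.343]), np.float64(-0.0013))
2 [0.45595094 0.09997131] (array([-0.013, -0.598,  0.343]), np.float64(-0.0013))
3 [0.45732652 0.07000287] (array([-0.012, -0.398,  0.343]), np.float64(-0.0013))
4 [0.45870211 0.04003442] (array([-0.011, -0.198,  0.343]), np.float64(-0.0013))
5 [0.4600777  0.01006598] (array([-0.011,  0.002,  0.343]), np.float64(-0.0013))
```

Emit:
servo_tool(
  series=[
    [-1,-0.012,0,0.17,-0.001],
    [-1,-0.012,0,0.34,-0.001],
    [-1,-0.012,0,0.34,-0.001],
    [-1,-0.012,0,0.34,-0.001],
    [-1,0.03,0,0.34,-0.001],
    [-1,0.07,0,0.34,-0.001],
    [-1,0.1,0,0.34,-0.001],
    [-1,0.13,0,0.34,-0.001],
    [-1,0.16,0,0.34,-0.001],
    [-1,0.17,0,0.34,-0.001],
    [-1,0.17,0,0.34,-0.001],
  ],
)

```text
time: 32.73
ee_pos: [0.4856, 0.0114, 0.0463]
eef_rot: [[0.999, 0.045, -0.004], [0.045, -0.999, -0.0], [-0.004, 0.0, -1.0]]
wrist_force: [-7.7, 1.1, 9.5]
finger_gap: 0.001
gripper_force: 5.4
```

Emit:
servo_tool(
  series=[
    [-1,0.01,0,0,0],
    [-1,0.02,0,0,0],
    [-1,0.02,0,0,0],
  ],
)

```text
time: 32.98
ee_pos: [0.4859, 0.0114, 0.0461]
eef_rot: [[0.999, 0.045, -0.008], [0.045, -0.999, -0.0], [-0.008, 0.0, -1.0]]
wrist_force: [-14.2, -0.1, 14.8]
finger_gap: -0.004
gripper_force: 9.7
```

Emit:
servo_tool(
  series=[
    [-1,0,0,0,0],
    [-1,-0.1,0,0,0],
    [-1,-0.2,0,0,0],
    [-1,-0.2,0,-0.3,0],
    [-1,-0.2,0,-0.8,0],
    [-1,-0.2,0,-0.8,0],
    [-1,-0.2,0,-0.8,0],
  ],
)

```text
time: 33.57
ee_pos: [0.464, 0.0103, 0.1726]
eef_rot: [[0.999, 0.044, 0.011], [0.044, -0.999, 0.001], [0.011, -0.001, -1.0]]
wrist_force: [1.6, 0.5, -0.9]
finger_gap: 0.003
gripper_force: 0.0
```

```bash
python3 tg.py; python3 - <<'E'
from st import *
im,c,s=save("w15")
E
```

```text
local now [-0.15402358  0.03679597] 0.1725801153751711 2.5352406384438297
1 [0.45457535 0.12993976] (array([-0.037, -0.799,  0.844]), np.float64(-0.0005))
2 [0.45595094 0.09997131] (array([-0.037, -0.599,  0.844]), np.float64(-0.0005))
3 [0.45732652 0.07000287] (array([-0.036, -0.399,  0.844]), np.float64(-0.0005))
4 [0.45870211 0.04003442] (array([-0.036, -0.199,  0.844]), np.float64(-0.0005))
5 [0.4600777  0.01006598] (array([-0.036,  0.001,  0.844]), np.float64(-0.0005))
```

View pics/w15.png

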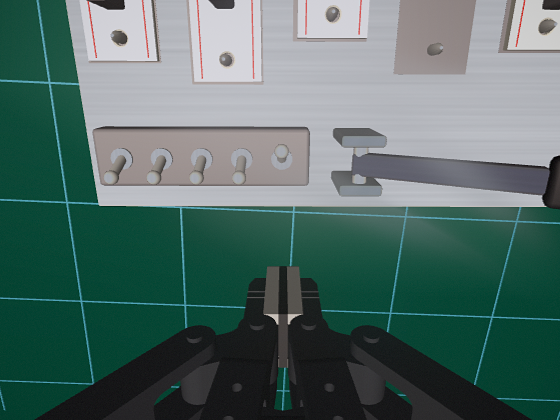

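Toggle 5 is over (ball now at 281,150, away from the robot) and the others are still off. Next are toggles 3, 2 and 1.

Emit:
servo_tool(
  series=[
    [-1,0,-0.2,0,0],
    [-1,0,-0.4,0,0],
    [-1,0,-0.4,0.3,0],
    [-1,0,-0.4,0.6,0],
    [-1,0,-0.4,0.8,0],
    [-1,0,-0.4,0.8,0],
    [-1,0.06,-0.4,0.8,0],
    [-1,0.12,-0.4,0.8,0],
    [-1,0.17,-0.4,0.8,0],
    [-1,0.195,-0.4,0.8,0],
    [-1,0.195,-0.4,0.8,0],
  ],
)

```text
time: 34.53
ee_pos: [0.4839, 0.0712, 0.0477]
eef_rot: [[0.999, 0.045, -0.006], [0.045, -0.999, -0.0], [-0.006, 0.0, -1.0]]
wrist_force: [-13.4, -0.4, 8.4]
finger_gap: -0.002
gripper_force: 8.1
```

Emit:
servo_tool(
  series=[
    [-1,-0.1,0,0,0],
    [-1,-0.195,0,0,0],
    [-1,-0.195,0,-0.25,0],
    [-1,-0.195,-0.1,-0.25,0],
    [-1,-0.195,-0.2,-0.25,0],
    [-1,-0.195,-0.2,0,0],
    [-1,-0.195,-0.2,0,0],
    [-1,-0.13,-0.2,0,0],
    [-1,-0.08,-0.2,0,0],
    [-1,-0.03,-0.2,0,0],
    [-1,0,-0.2,0,0],
    [-1,0,-0.2,0,0],
  ],
)

```text
time: 35.53
ee_pos: [0.4827, 0.1007, 0.0473]
eef_rot: [[0.999, 0.044, -0.006], [0.044, -0.999, -0.001], [-0.006, 0.001, -1.0]]
wrist_force: [-14.6, 0.2, 15.3]
finger_gap: 0.002
gripper_force: 9.9
```

Emit:
servo_tool(
  series=[
    [-1,-0.1,0,0,0],
    [-1,-0.195,0,0,0],
    [-1,-0.195,0,-0.25,0],
    [-1,-0.195,-0.1,-0.25,0],
    [-1,-0.195,-0.2,-0.25,0],
    [-1,-0.195,-0.2,0,0],
    [-1,-0.195,-0.2,0,0],
    [-1,-0.13,-0.2,0,0],
    [-1,-0.08,-0.2,0,0],
    [-1,-0.03,-0.2,0,0],
    [-1,0,-0.2,0,0],
    [-1,0,-0.2,0,0],
  ],
)

```text
time: 36.53
ee_pos: [0.4813, 0.1305, 0.0471]
eef_rot: [[0.999, 0.044, -0.006], [0.044, -0.999, -0.001], [-0.006, 0.001, -1.0]]
wrist_force: [-14.2, 0.5, 11.7]
finger_gap: -0.001
gripper_force: 9.4
```

Emit:
servo_tool(
  series=[
    [-1,-0.1,0,0,0],
    [-1,-0.195,0,0,0],
    [-1,-0.195,0,-0.5,0],
    [-1,-0.1,0,-1,0],
    [-1,0.1,0.2,-1,0],
    [-1,0.3,0.4,-1,0],
    [-1,0.5,0.6,-1,0],
    [-1,0.5,0.6,-1,0],
    [-1,0.5,0.6,-1,0],
  ],
)

```text
time: 37.28
ee_pos: [0.5691, 0.0381, 0.2]
eef_rot: [[0.999, 0.037, 0.009], [0.037, -0.999, -0.002], [0.009, 0.003, -1.0]]
wrist_force: [0.3, -0.8, 0.9]
finger_gap: -0.001
gripper_force: 0.0
```

```bash
python3 - <<'E'
from st import *
im,c,s=save("w16");print(s["ee_pos"],yaw(s))
E
```

```text
[0.5691458  0.0381104  0.20004071] 2.108455532480663
```

View pics/w16.png

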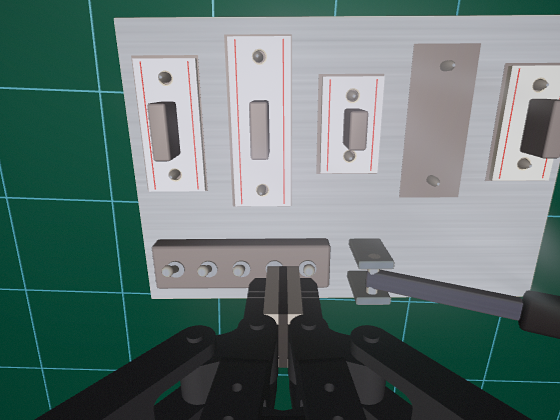

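Toggles 1, 2, 3 and 5 lean away from the robot. Toggle 4 is hidden by the gripper. Lever next.

```bash
python3 - <<'E'
from st import *
p,ctr=pickle.load(open("pics/table.pkl","rb"));R=np.array([[np.cos(p[2]),-np.sin(p[2])],[np.sin(p[2]),np.cos(p[2])]])
q=R@np.array([-.125,-.148])+p[:2];print(q,plan([*q,.15],2.63))
E
```

```text
[ 0.50151202 -0.17292661] (array([-0.49 ,  1.407,  0.324]), np.float64(-0.0023))
```

Emit:
servo_tool(
  series=[
    [-1,-0.12,0.25,0,-0.002],
    [-1,-0.25,0.5,0,-0.002],
    [-1,-0.35,0.75,0,-0.002],
    [-1,-0.49,1,0,-0.002],
    [-1,-0.49,1,0,-0.002],
  ],
)

```text
time: 37.75
ee_pos: [0.4923, -0.1163, 0.1975]
eef_rot: [[0.999, 0.041, -0.001], [0.041, -0.999, -0.004], [-0.001, 0.004, -1.0]]
wrist_force: [-0.7, -0.5, -1.5]
finger_gap: -0.003
gripper_force: 0.0
```

Emit:
servo_tool(
  series=[
    [-1,0,0.2,0.1,0],
    [-1,0,0.4,0.3,0],
    [-1,0,0.4,0.3,0],
    [-1,0,0.4,0.3,0],
    [-1,0,0.4,0.3,0],
  ],
)

```text
time: 38.17
ee_pos: [0.4996, -0.1676, 0.1518]
eef_rot: [[0.999, 0.051, 0.0], [0.051, -0.999, 0.001], [0.0, -0.001, -1.0]]
wrist_force: [0.2, 1.0, 0.6]
finger_gap: 0.005
gripper_force: 0.0
```

```bash
python3 - <<'E'
from st import *
im,c,s=save("w17");print(s["ee_pos"]);print(plan([.5015,-.1729,.056],2.63))
E
```

```text
[ 0.49955083 -0.16756331  0.15179853]
(array([0.008, 0.039, 0.641]), np.float64(0.002))
```

Emit:
servo_tool(
  series=[
    [-1,0.008,0,0.1,0],
    [-1,0.008,0,0.2,0],
    [-1,0.008,0.01,0.27,0],
    [-1,0.008,0.015,0.34,0],
    [-1,0.008,0.02,0.41,0],
    [-1,0.008,0.03,0.48,0],
    [-1,0.008,0.04,0.55,0],
    [-1,0.008,0.04,0.6,0],
    [-1,0.008,0.04,0.62,0],
    [-1,0.008,0.04,0.635,0],
    [-1,0.008,0.04,0.635,0],
  ],
)

```text
time: 39.13
ee_pos: [0.5005, -0.1739, 0.0582]
eef_rot: [[0.999, 0.051, 0.001], [0.051, -0.999, 0.0], [0.001, -0.0, -1.0]]
wrist_force: [-9.9, 3.4, 39.9]
finger_gap: -0.003
gripper_force: 19.6
```

Emit:
servo_tool(
  series=[
    [-1,0,0,-0.15,0],
    [-1,0,0,-0.4,0],
    [-1,0,0,-0.7,0],
    [-1,0,0,-1,0],
    [-1,0,0,-1,0],
  ],
)

```text
time: 39.55
ee_pos: [0.5034, -0.175, 0.2122]
eef_rot: [[0.999, 0.051, 0.009], [0.051, -0.999, -0.002], [0.008, 0.003, -1.0]]
wrist_force: [1.3, 0.1, -0.3]
finger_gap: -0.001
gripper_force: 0.0
```

Emit:
servo_tool(
  series=[
    [-1,0.15,-0.2,-0.2,0],
    [-1,0.3,-0.4,-0.3,0],
    [-1,0.45,-0.6,-0.4,0],
    [-1,0.6,-0.8,-0.5,0],
    [-1,0.8,-1,-0.6,0],
    [-1,0.8,-1,-0.6,0],
    [-1,0.8,-1,-0.6,0],
    [-1,0.8,-1,-0.6,0],
  ],
)

```text
time: 40.22
ee_pos: [0.6126, -0.0183, 0.295]
eef_rot: [[0.999, 0.052, -0.001], [0.052, -0.999, -0.0], [-0.001, 0.0, -1.0]]
wrist_force: [-1.6, -0.1, 0.5]
finger_gap: 0.002
gripper_force: 0.0
```

```bash
python3 - <<'E'
from st import *
im,c,s=save("w18");print(s["ee_pos"],s["time"])
W=cv2.imread("pics/w18.png");T=snap("top")[0][:,:,::-1];S=snap("scene")[0][:,:,::-1]
a=cv2.resize(T[130:270,180:440],(400,215));b=cv2.resize(S[180:300,80:320],(400,200))
o=np.zeros((600,800,3),np.uint8);o[:300,:400]=cv2.resize(W,(400,300));o[300:515,:400]=a;o[:200,400:]=b
q=cv2.resize(W[200:340,100:480],(400,147));o[210:357,400:]=q
q=cv2.resize(W[40:240,90:490],(400,200));o[370:570,400:]=q
cv2.imwrite("pics/final.png",o)
E
```

```text
[ 0.6126007  -0.01830003  0.29501574] 40.2167
```

View pics/final.png

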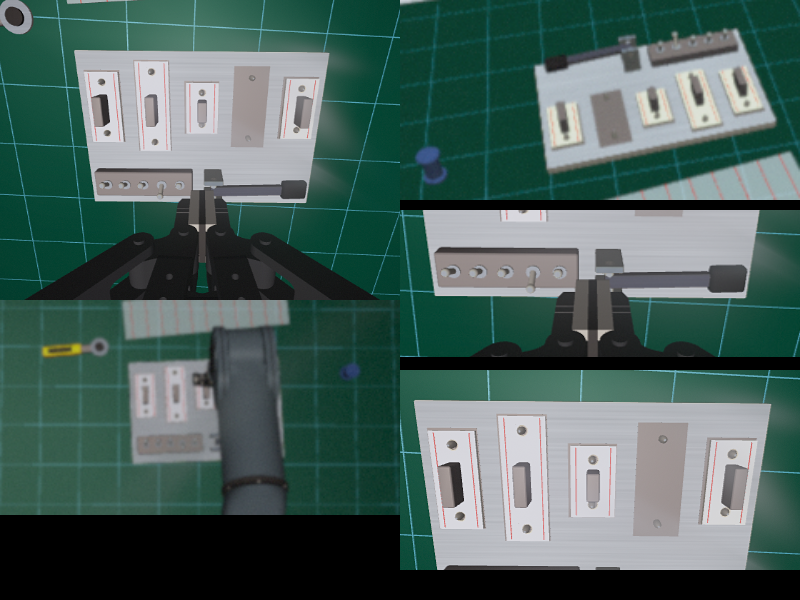

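All four templates are seated, toggles 1, 2, 3 and 5 are on and 4 is off. The lever is level and holding after release, the cutter and spool have not moved, and the arm is clear.

```bash
python3 -c "
from rig import manip;print(manip.finish_job())"
```

```text
the job is handed in; nothing more can be done
None
```

I handed the job in at about 40 s with templates 1, 2, 3 and 5 seated on their own pins, their four toggles on, toggle 4 off (template 4 was absent), and the master lever down in its detent; the last picture before hand-in showed all of this, but `finish_job` returned no verdict.

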